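# Tip the ball bin, scoop the balls from its corner and set the scoop on the scale

## Task

First tip the blue bin all the way over by its yellow lug, so that both white ceramic balls roll into its low corner. Then use the red-gripped scoop to scoop both balls out of that corner (never touch the balls with the gripper), and stand the scoop, with both balls in it, upright in the middle of the green scale pan and let go.

Things in the scene. Friction and masses are not known exactly. Their poses are not given: they have to be found in the camera images.
- bin (a joint): Tilt of the blue open bin in its fixed grey stand: 0 level (at the start), 0.30 rad fully tipped, at its stop. Square, standing corner-on: inside 160 x 160 mm, walls 46 mm above the floor. The level hinge runs along its diagonal, 62 mm above the table, 4 mm under the floor's top face; grey cheeks at its ends, 77 mm tall. The lug's corner goes down. Stiff (3 to 4 N at the lug), stays where left.
- bin_lug (a point): Centre of the top face of the flat yellow lug (44 x 60 mm) on the bin's tipping corner, 90 mm above the table level, 47 mm tipped. Moves with the bin; its axes are the bin's: z normal to the floor, upward, -x from the bin's middle out through the lug, y along the hinge. The hinge is 140 mm along +x and 28 mm down (-z) from here.
- bin_corner (a point): The bin's inner corner next to the lug, on the floor's top face, where the balls gather when it is tipped (27 mm along +x, 24 mm down from bin_lug). Axes as bin_lug: the floor is the plane through this point square to z; the two walls run from here at 45 degrees either side of +x.
- ball_a: Loose polished white ceramic bearing ball, 26 mm diameter, about 55 g, in the blue bin; position of its centre. It rolls easily.
- ball_b: The second, identical white ball in the blue bin; position of its centre.
- scoop_grip (a point): Centre of the upright red grip (20 x 20 mm, 70 mm tall) of the loose aluminium scoop (0.2 kg), standing on the table at the start. Axes: z up along the grip, -x towards the nose, grip faces square to x and y. 115 mm above the scoop's flat underside, over the middle of its footprint (115 x 90 mm); a heel ends 58 mm along +x; a rod neck runs from it to the grip's foot.
- scoop_nose (a point): Tip of the scoop's nose at its underside: 57 mm along -x and 115 mm down from scoop_grip, same axes. The blade is a flat 64 mm square, corner-on: open front edges run back from the nose at 45 degrees, so it fits the bin's corner. Behind them a ramp 4 mm high and 6 mm wide keeps balls in; two 26 mm walls close the rear.
- scale_pan (a point): Centre of the upper face of the green square pan (190 x 190 mm) of the grey counting scale, 60 mm above the table; fixed during a run. z up, x and y along its sides.

How it is judged (in metres and radians):
On the way, in this order (a step that is already met when the one before it is completed fails the run):
1. the bin is tipped (more than 0.25 rad) and both balls have gathered within about 60 mm of its low inner corner, with the scoop's nose not yet at that corner (more than 60 mm away) (value of joint bin above 0.25 rad and distance between each of ball_a, ball_b and bin_lug below 0.088 m and distance between scoop_nose and bin_corner above 0.06 m), for 0.2 s.
2. both balls lie on the scoop's blade and the scoop is lifted out of the bin (its grip centre more than 190 mm above the table) (x of ball_a in the frame of scoop_grip between -0.06 and 0.035 m and y of ball_a in the frame of scoop_grip between -0.04 and 0.04 m and z of ball_a in the frame of scoop_grip between -0.109 and -0.085 m and x of ball_b in the frame of scoop_grip between -0.06 and 0.035 m and y of ball_b in the frame of scoop_grip between -0.04 and 0.04 m and z of ball_b in the frame of scoop_grip between -0.109 and -0.085 m and height (world z) of scoop_grip above 0.19 m), for 0.1 s.
At the end, for the whole second after the job is handed in: The scoop stands released and upright (within 10 degrees) on the green pan, its grip within 35 mm of over the pan's centre and its underside on the pan (within 10 mm), with both balls at rest on its blade (x of ball_a in the frame of scoop_grip between -0.06 and 0.035 m and y of ball_a in the frame of scoop_grip between -0.04 and 0.04 m and z of ball_a in the frame of scoop_grip between -0.109 and -0.085 m and x of ball_b in the frame of scoop_grip between -0.06 and 0.035 m and y of ball_b in the frame of scoop_grip between -0.04 and 0.04 m and z of ball_b in the frame of scoop_grip between -0.109 and -0.085 m and horizontal distance between scoop_grip and scale_pan below 0.035 m and z of scoop_grip in the frame of scale_pan between 0.105 and 0.125 m and angle between scoop_grip's own z axis and vertical below 0.17 rad and linear speed of each of ball_a, ball_b below 0.03 m/s); the robot touches nothing.
It fails at once if the gripper's fingers touch a ball (contact force between the fingers and ball_a above 0.5 N or contact force between the fingers and ball_b above 0.5 N).
It also fails if it takes over 64 s, if anything falls off the work surface, if the arm or the gripper's body presses on something with over 40 N, if the wrist force passes 120 N, or if a joint passes its speed limit or range.

## Robot

A 6-joint arm with a two-finger parallel gripper is mounted at the origin on the work surface. World frame = base frame: x ahead of the robot, y to its left, z up, the work surface at z = 0. Lengths are in mm, angles in rad, forces in N, time in s.
With the tool pointing down it reaches from about 275 to 750 mm from the base axis. Payload 10.2 kg.
Tool frame: the origin (TCP) lies midway between the tips of the shut fingers; the grasp point (between the pads) lies 19 mm behind it (ctrl.pinch_z is the distance from the TCP to the grasp point, in mm); x points along the fingers, z is the direction in which the jaws open and shut, and the axes are right-handed (so a half turn about x gives the same grasp; the last joint's range is limited). The gripper opens to 85 mm and grips with 20 to 120 N. Pads are 22 mm wide; open, the fingers measure 114 mm over their backs; the gripper's body (76 mm by 85 mm) begins 54 mm behind the grasp point. The pads swing forward as they close: fully open they stand 13 mm farther back than shut.
Start: joints at [1.001, 0.313, 1.498, -0, 1.331, -0.223], TCP at [178.455, 493.746, 231.294] pointing down, gripper open.
Joint ranges: [-2.94, 2.94], [-0.97, 2.17], [0.19, 2.56], [-1.23, 4.37], [0.02, 3.11], [-2.88, 2.88]. Speed limits (rad/s): [2.39, 2.39, 3.01, 3.14, 3.14, 3.14].

## Interface

Orientations are given as a unit quaternion [w, x, y, z].
In Python, from rig import ctrl, capture, workorder, nets gives the robot as it stands. The module is installed in compiled form; this text tells all that it offers.
- The arm moves only by the tool send_rows, never from a script. Its argument "rows" is text: rows parted by semicolons, each of 5 numbers parted by spaces: the opening, from 0 (shut) to 1 (fully open), then the shift along the tool's x, y, z in cm, then the turn about the tool's x in units of 5 degrees (1.0 is 5 degrees). In form: grip x y z yaw; .... A call has 1 to 12 rows; each row is the pose to reach, as a shift and turn from the pose commanded when the call began, along the tool's axes at that moment; what a row does not reach only later rows make up. A row lasts 1/10 s, in which the tool goes at most 50 mm and 8.59 degrees, less where a joint would pass 70% of its speed; a pose out of reach is approached as far as the arm can. A call with a gripper value outside its range is refused whole. The fingers move at their own pace and stop on an object; "grip_force" is the grip in N (left out, the last holds). Time passes only in rows, so rows that repeat a pose let the fingers close. It gives the time, the measured TCP pose, the force and the opening at its end, in the units of the state.
- ctrl.sense(): the state, without advancing time (a new reading comes with each control period).
- capture(name): name is "scene" or "top" or "wrist"; returns a dict with "pixels" (480x640x3 uint8, red, green, blue), "intrinsics" (3x3 intrinsics, pixels), "view" (4x4, takes a point from world to camera coordinates); the wrist camera has in their place "mount" (4x4, takes a point from camera to tool coordinates, whose origin is the TCP and whose axes are the tool frame's). Camera axes: x right, y down, z forward; pixel columns grow to the right and rows downward; lengths in mm; the calibration is good to about 2 mm. A picture is of the moment at which its call begins: read the wrist's pose just before it. There is no depth.
- workorder.finish_job(): hands the job in, once; it reports no verdict.
Trained networks look in a picture, given as the dict that the camera call returned (one of the last four; its "shot" number tells which), for a name from the list of things; names that differ only in an ending like _2 or _b are one class to them, and where a whole thing is asked for, a point or a joint stands for the part that bears it (a point fixed in the world has none). Each returns a list of dicts, best first, with "confidence" (0 to 1); they miss things now and then, are a little off and sometimes report something else, mostly with a low value. They report only what shows in the picture. A call takes as long as a camera call.
- nets.boxes_of(picture, target): "location" ([x, y, z] in mm, in world coordinates, good to about 4 mm: the middle of the surface that is visible of it).
- nets.spot_point(picture, target): "location" ([x, y, z] in mm, in world coordinates, good to about 4 mm: a listed point, or the origin of a listed thing).
The state is a dict: "time_s": time; "joints": joint angles; "dq": joint speeds; "tau": joint torques, N m; "eef_pos": TCP position; "ee_rot": TCP orientation; "force": force on the tool from outside, world axes, zero at the start; "wrist_torque": the same for the moment, N m; "grip_width": opening from 0.0 (shut) to 1.0 (fully open).
Only numpy, scipy, OpenCV 4.12 (cv2) and the standard library are available. Lean on these libraries where they do the work, as an engineer would, in place of code of your own. Each camera call takes 0.05 s, during which the arm holds its last target.

## Working session

There is one attempt and no reset: what is moved stays moved. The work goes in short steps, Python scripts to look and compute and a tool call to move; the robot and the scene stay as the last step left them, time stands still between calls to the robot, and variables do not carry over. Pictures are saved under pics/ and viewed, and the job is handed in when it is done.

Besides the shell and the picture viewer there is one more tool, called after "Emit:" by a JSON object that holds its "name" and its "arguments". send_rows: Moves the arm, as the interface text tells. Its arguments: {"type":"object","properties":{"rows":{"type":"string"},"grip_force":{"type":"number"}},"required":["rows"]}

```bash
mkdir -p pics; cat > h.py <<'E'
from rig import ctrl, capture, workorder, nets
import numpy as np, cv2
from scipy.spatial.transform import Rotation as R
def st():
    s=ctrl.sense(); q=s['ee_rot']; Rm=R.from_quat([q[1],q[2],q[3],q[0]]).as_matrix()
    return s,np.array(s['eef_pos']),Rm
def save(p,n): cv2.imwrite('pics/'+n+'.png',cv2.cvtColor(p['pixels'],cv2.COLOR_RGB2BGR))
def proj(p,P):
    V=np.array(p['view']);K=np.array(p['intrinsics']);c=V[:3,:3]@np.array(P)+V[:3,3];u=K@c;return u[:2]/u[2]
def ray(p,uv,z):
    V=np.array(p['view']);K=np.array(p['intrinsics']);Rm=V[:3,:3];o=-Rm.T@V[:3,3]
    d=Rm.T@np.linalg.inv(K)@np.array([uv[0],uv[1],1.]);return o+d*(z-o[2])/d[2]
E
python3 - <<'E'
from h import *
s,p,Rm=st();print(s['time_s'],p,Rm.round(3).tolist(),s['grip_width'],s['force'])
for n in ['scene','top']:
    P=capture(n);save(P,n+'0')
    for t in ['bin_lug','bin_corner','scoop_grip','scoop_nose','scale_pan','ball_a']:
        print(n,t,[(np.round(d['location'],1).tolist(),round(d['confidence'],2)) for d in nets.spot_point(P,t)][:3])
s,p,Rm=st();print(s['time_s'])
E
```

```text
0.0 [178.32622387 493.51974523 230.72968712] [[-0.001, -0.94, 0.34], [-0.001, 0.34, 0.94], [-1.0, 0.0, -0.001]] 1.0029929665317574 [-0.60926305  0.64559638 -0.29323857]
scene bin_lug [([490.2, 30.0, 88.9], 0.81)]
scene bin_corner [([512.6, 25.8, 62.3], 0.9)]
scene scoop_grip [([491.8, -319.1, 111.9], 0.9)]
scene scoop_nose [([435.9, -326.8, -0.1], 0.86)]
scene scale_pan [([523.9, 312.7, 58.7], 0.93)]
scene ball_a [([629.3, 18.9, 76.1], 0.56)]
top bin_lug [([487.5, 30.7, 90.9], 0.69)]
top bin_corner [([517.3, 27.5, 64.9], 0.92)]
top scoop_grip [([495.9, -316.6, 111.7], 0.63)]
top scoop_nose [([519.4, 314.0, 61.6], 0.68), ([435.8, -324.1, -0.2], 0.56)]
top scale_pan [([522.9, 316.9, 61.1], 0.81)]
top ball_a [([633.1, 17.2, 78.5], 0.59), ([628.2, 71.1, 75.9], 0.52), ([438.1, -323.6, 0.7], 0.22)]
0.7
```

View pics/scene0.png

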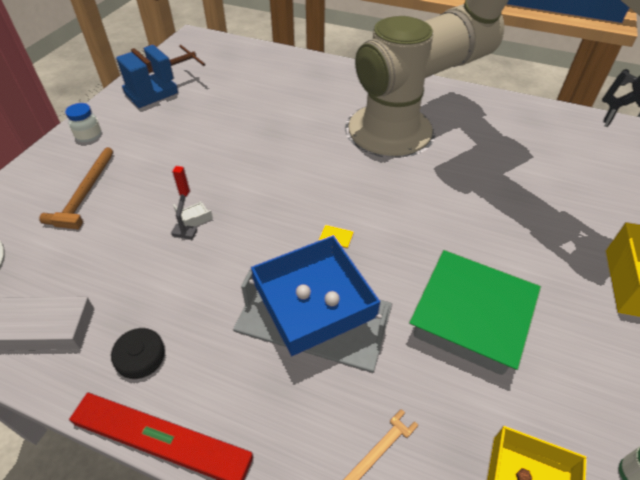

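View pics/top0.png

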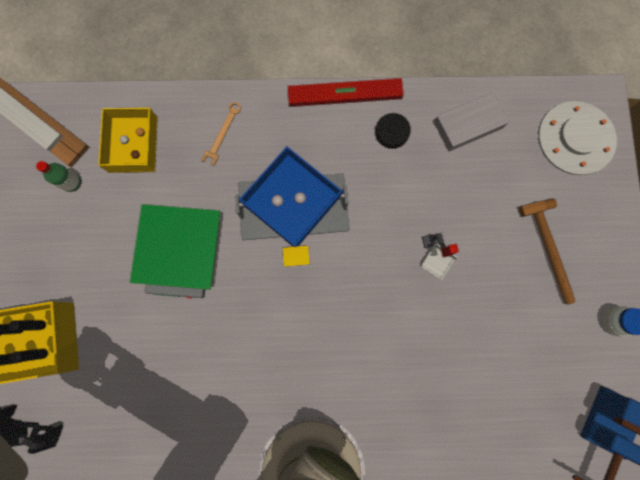

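```bash
python3 - <<'E'
import cv2,numpy as np
a=cv2.imread('pics/top0.png')
A=cv2.resize(a[135:280,225:365],None,fx=4,fy=4,interpolation=cv2.INTER_CUBIC)
B=cv2.resize(a[220:290,400:475],None,fx=8,fy=8,interpolation=cv2.INTER_CUBIC)
cv2.imwrite('pics/c1.png',A);cv2.imwrite('pics/c2.png',B)
b=cv2.imread('pics/scene0.png')
cv2.imwrite('pics/c3.png',cv2.resize(b[155:250,150:230],None,fx=6,fy=6,interpolation=cv2.INTER_CUBIC))
E
```

```text
(no output)
```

View pics/c1.png

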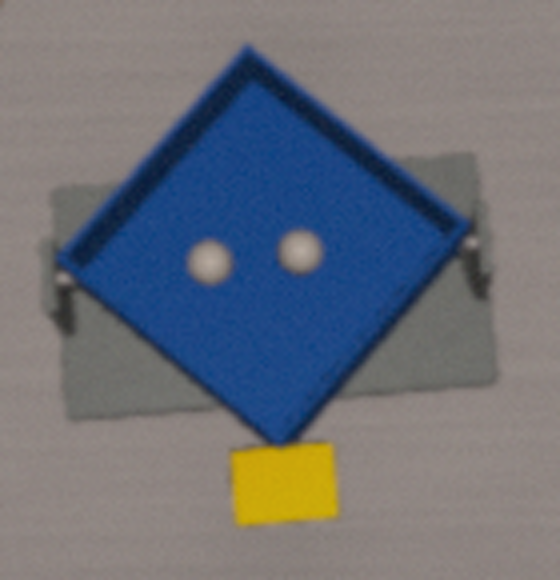

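View pics/c2.png

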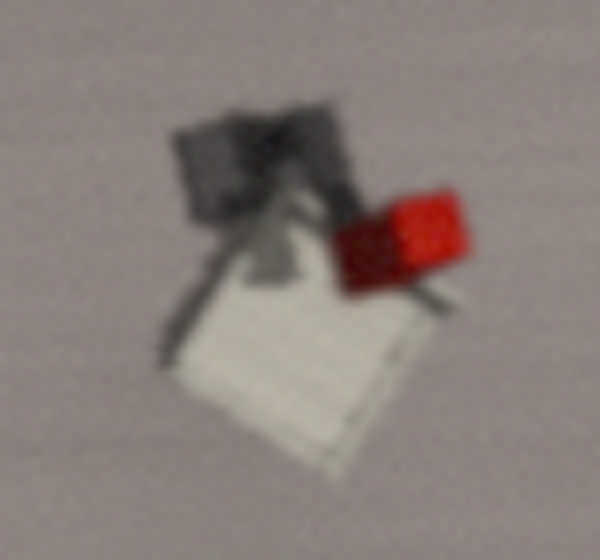

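View pics/c3.png

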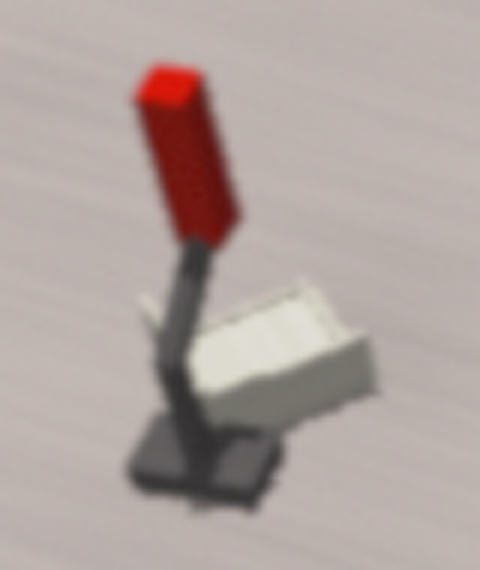

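```bash
python3 - <<'E'
from h import *
P=capture('top')
c1=lambda u,v:(225+(u+.5)/4-.5,135+(v+.5)/4-.5)
c2=lambda u,v:(400+(u+.5)/8-.5,220+(v+.5)/8-.5)
f=lambda c,z:ray(P,c,z)[:2].round(1)
print('lug',[f(c1(*x),90) for x in [(237,524),(338,516),(328,444),(232,450)]])
print('rim corners', [f(c1(*x),112) for x in [(248,48),(60,262),(280,446),(470,232)]])
print('stand', [f(c1(*x),3) for x in [(53,188),(476,153),(496,382),(71,419)]])
print('scoop nose,L,R', f(c2(335,480),1), f(c2(172,372),1), f(c2(455,295),20))
print('red top', [f(c2(*x),150) for x in [(392,200),(455,190),(470,255),(407,275)]])
print('heel', [f(c2(*x),6) for x in [(175,130),(335,100),(195,222)]])
# yellow via mask
hsv=cv2.cvtColor(P['pixels'],cv2.COLOR_RGB2HSV)
m=((hsv[...,0]>22)&(hsv[...,0]<32)&(hsv[...,1]>180)).astype(np.uint8);m[:, :230]=0;m[:,360:]=0
r=cv2.minAreaRect(np.argwhere(m)[:,::-1].astype(np.float32));print(r)
b=cv2.boxPoints(r);print([f(x,90) for x in b]); print('lug c',f(r[0],90))
g=((hsv[...,0]>55)&(hsv[...,0]<75)&(hsv[...,1]>180)&(hsv[...,2]>100)).astype(np.uint8);g[:,:125]=0;g[:,225:]=0
r=cv2.minAreaRect(np.argwhere(g)[:,::-1].astype(np.float32));b=cv2.boxPoints(r);print('pan',[f(x,60) for x in b],f(r[0],60))
rd=((hsv[...,0]<8)|(hsv[...,0]>172))&(hsv[...,1]>180)&(hsv[...,2]>150);rd[:,:400]=0;rd[:,480:]=0;rd[:200]=0;rd[300:]=0
a=np.argwhere(rd)[:,::-1];r=cv2.minAreaRect(a.astype(np.float32));print('redtop',len(a),[f(x,150) for x in cv2.boxPoints(r)],f(a.mean(0),150))
E
```

```text
lug [array([466.4,  55.4]), array([470.,  -2.]), array([511.6,   3.2]), array([509. ,  58.1])]
rim corners [array([741.8,  46.5]), array([615.4, 153.9]), array([507.4,  29.5]), array([629.5, -79.9])]
stand [array([693.2, 178.3]), array([712.4, -91.3]), array([ 563.3, -100.1]), array([543.9, 165.1])]
scoop nose,L,R [ 436.  -325.9] [ 470.2 -277.3] [ 490.4 -360.8]
red top [array([ 499.5, -304.9]), array([ 501.9, -322.1]), array([ 484.1, -325. ]), array([ 479. , -307.7])]
heel [array([ 545.4, -281.1]), array([ 554.2, -331.6]), array([ 516.3, -285.8])]
((295.5820007324219, 255.40162658691406), (18.288219451904297, 24.987863540649414), 84.80557250976562)
[array([508.3,  58.9]), array([512.7,   1.9]), array([470.6,  -1.4]), array([466.4,  55.2])]
lug c [489.4  28.7]
pan [array([439.8, 411.8]), array([625.8, 400.7]), array([601.6, 212.6]), array([416.6, 228.9])] [519.6 313.5]
redtop 50 [array([ 497.2, -306.1]), array([ 501.6, -320.1]), array([ 486.4, -324.1]), array([ 482.1, -310.2])] [ 491.4 -315. ]
```

```bash
cat >> h.py <<'E'
def go(*T):
    s,p,Rm=st(); yz=np.degrees(np.arctan2(Rm[1,2],Rm[0,2]))
    print('t',round(s['time_s'],2),'p',p.round(1),'yaw',round(yz,1),'F',np.round(s['force'],1),'g',round(s['grip_width'],3))
    for x,y,z,yaw in T:
        d=Rm.T@(np.array([x,y,z])-p)/10; u=-(yaw-yz)/5
        print((x,y,z,yaw),'->',d.round(2),round(u,2))
E
python3 - <<'E'
from h import *
go((488,29,140,94.1),(488,29,96,94.1),(488,29,46,94.1))
E
```

```text
t 0.75 p [178.5 493.8 231.3] yaw 70.1 F [-0.5 -0.1 -0.6] g 0.999
(488, 29, 140, 94.1) -> [  9.13 -44.91 -33.19] -4.79
(488, 29, 96, 94.1) -> [ 13.53 -44.91 -33.19] -4.79
(488, 29, 46, 94.1) -> [ 18.53 -44.91 -33.19] -4.79
```

Emit:
{"name": "send_rows", "arguments": {"rows": "0 1 -4 -3 -0.5; 0 2 -8 -6 -1; 0 3 -12 -9 -1.5; 0 4 -16 -12 -2; 0 5 -20 -15 -2.5; 0 6 -24 -18 -3; 0 7 -28 -21 -3.5; 0 8 -32 -24 -4; 0 9.1 -36 -27 -4.4; 0 9.1 -40 -30 -4.8; 0 9.1 -43 -32 -4.8; 0 9.1 -44.9 -33.2 -4.8", "grip_force": 60}}

```text
time_s: 1.95
eef_pos: [489.4, 25.9, 140.2]
ee_rot: [-0.482, 0.517, -0.482, -0.517]
force: [-0.0, 1.1, -0.7]
grip_width: 0.001
```

```bash
python3 - <<'E'
from h import *
go((488,29,92,94.1),(488,29,46,94.1))
E
```

```text
t 1.95 p [489.4  25.9 140.2] yaw 94.0 F [-0.   1.1 -0.7] g 0.001
(488, 29, 92, 94.1) -> [4.82 0.12 0.33] -0.03
(488, 29, 46, 94.1) -> [9.42 0.13 0.33] -0.03
```

Emit:
{"name": "send_rows", "arguments": {"rows": "0 3 0 0 0; 0 4.5 0 0 0; 0 4.9 0 0 0; 0 5.3 0 0 0; 0 5.7 0 0 0; 0 6.1 0 0 0; 0 6.5 0 0 0; 0 6.9 0 0 0; 0 7.3 0 0 0; 0 7.7 0 0 0; 0 8.1 0 0 0; 0 8.5 0 0 0"}}

```text
time_s: 3.15
eef_pos: [488.0, 28.9, 54.9]
ee_rot: [-0.482, 0.518, -0.482, -0.518]
force: [-0.1, 0.3, 1.8]
grip_width: -0.002
```

Emit:
{"name": "send_rows", "arguments": {"rows": "0 0.3 0 0 0; 0 0.6 0 0 0; 0 0.9 0 0 0; 0 1 0 0 0; 0 1 0 0 0"}}

```text
time_s: 3.65
eef_pos: [488.7, 28.9, 49.1]
ee_rot: [-0.482, 0.519, -0.481, -0.517]
force: [-18.2, 2.3, 50.4]
grip_width: -0.001
```

```bash
python3 - <<'E'
from h import *
go()
P=capture('scene');save(P,'scene1')
for t in ['bin_lug','bin_corner','ball_a']:
        print(t,[(np.round(d['location'],1).tolist(),round(d['confidence'],2)) for d in nets.spot_point(P,t)][:3])
E
```

```text
t 3.65 p [488.7  28.9  49.1] yaw 94.2 F [-18.2   2.3  50.4] g -0.001
bin_lug [([486.5, 30.4, 47.2], 0.78)]
bin_corner [([516.1, 29.1, 32.2], 0.58)]
ball_a [([491.2, 26.4, 44.3], 0.73), ([549.0, 45.1, 53.1], 0.5), ([539.9, 27.7, 53.5], 0.44)]
```

View pics/scene1.png

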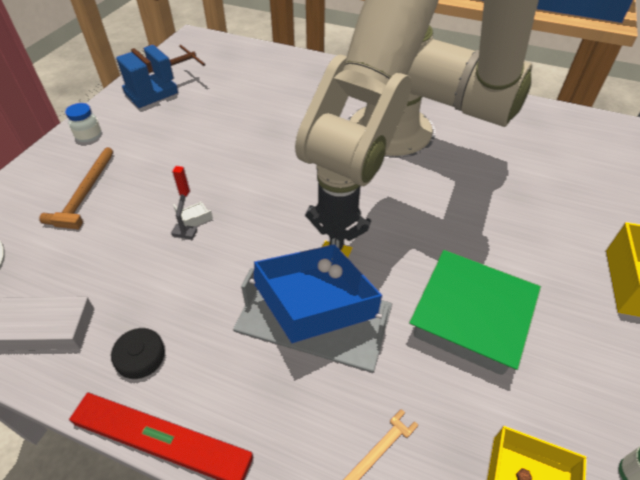

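Emit:
{"name": "send_rows", "arguments": {"rows": "0 -3 0 0 0; 0.6 -8 0 0 0; 0.6 -13 0 -1 0; 0.6 -18 0 -5 0; 0.6 -20 0 -9 -0.5; 1 -20 0 -14 -1; 1 -20 0 -19 -1.4; 1 -20 0 -24 -1.4; 1 -20 0 -29 -1.4; 1 -20 0 -32 -1.4; 1 -20 0 -34 -1.4; 1 -20 0 -34 -1.4"}}

```text
time_s: 5.05
eef_pos: [512.0, -312.8, 244.2]
ee_rot: [0.45, -0.545, 0.45, 0.546]
force: [0.3, 0.3, -0.2]
grip_width: 1.001
```

```bash
python3 - <<'E'
from h import *
go()
s,p,Rm=st()
P=capture('wrist');save(P,'w1');print(P.keys())
for t in ['scoop_grip','scoop_nose']:
        print(t,[(np.round(d['location'],1).tolist(),round(d['confidence'],2)) for d in nets.spot_point(P,t)][:3])
T=capture('top');save(T,'top2')
for t in ['bin_lug','ball_a']:
        print(t,[(np.round(d['location'],1).tolist(),round(d['confidence'],2)) for d in nets.spot_point(T,t)][:3])
E
```

```text
t 5.05 p [ 512.  -312.8  244.2] yaw 101.0 F [ 0.3  0.3 -0.2] g 1.001
dict_keys(['pixels', 'intrinsics', 'mount', 'shot'])
scoop_grip [([493.5, -317.3, 114.1], 0.76)]
scoop_nose [([433.0, -324.7, 3.2], 0.72)]
bin_lug [([482.4, 29.7, 44.8], 0.79)]
ball_a [([543.8, 22.2, 54.5], 0.53), ([551.0, 47.7, 53.6], 0.44)]
```

View pics/w1.png

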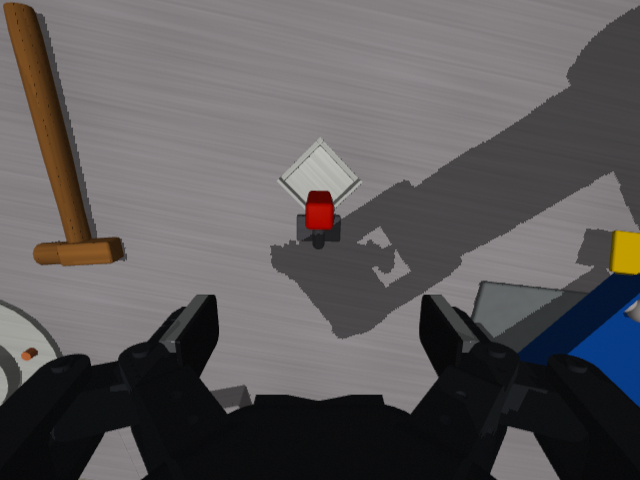

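View pics/top2.png

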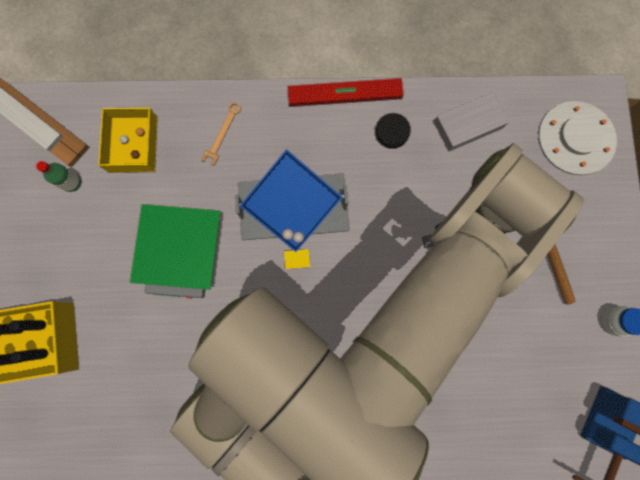

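```bash
python3 - <<'E'
from h import *
s,p,Rm=st()
P=capture('wrist')
M=np.array(P['mount']);K=np.array(P['intrinsics'])
print(M.round(3))
def wray(uv,z):
    d=Rm@M[:3,:3]@np.linalg.inv(K)@np.array([*uv,1.]);o=Rm@M[:3,3]+p
    return o+d*(z-o[2])/d[2]
for n,uv,z in [('nose',(320,138),0.5),('L',(278,182),26),('R',(362,183),26),('topc',(319.5,196.5),150),('heelL',(297,240),8),('heelR',(340,241),8)]: print(n,wray(uv,z).round(1))
hsv=cv2.cvtColor(P['pixels'],cv2.COLOR_RGB2HSV)
rd=((hsv[...,0]<8)|(hsv[...,0]>172))&(hsv[...,1]>150);rd[:170]=0;rd[250:]=0;rd[:,:290]=0;rd[:,350:]=0
for r in range(188,234,2): 
  c=np.where(rd[r])[0]; 
  if len(c): print(r,c.min(),c.max(),P['pixels'][r,c.min()+8,0])
go((493,-316.5,96,101),(493,-316.5,106,101))
E
```

```text
[[-0.0000e+00 -2.7200e-01  9.6200e-01 -1.4401e+02]
 [ 1.0000e-03 -9.6200e-01 -2.7200e-01  6.9828e+01]
 [ 1.0000e+00  1.0000e-03  0.0000e+00  4.1600e-01]
 [ 0.0000e+00  0.0000e+00  0.0000e+00  1.0000e+00]]
nose [ 437.6 -322.1    0.5]
L [ 490.6 -357.    26. ]
R [ 474.2 -269.4   26. ]
topc [ 479.  -314.8  150. ]
heelL [ 554.8 -326.1    8. ]
heelR [ 546.2 -276.6    8. ]
190 306 325 80
192 305 326 79
194 305 326 81
196 304 326 81
198 304 327 81
200 302 327 95
202 302 328 150
204 302 328 168
206 302 328 172
208 301 328 172
210 301 328 171
212 301 328 169
214 301 328 168
216 301 328 165
218 301 328 164
220 301 328 162
222 301 327 160
224 302 327 155
226 303 326 125
t 5.4 p [ 512.6 -309.4  245.6] yaw 101.2 F [-1.1 -1.1  0.3] g 1.0
(493, -316.5, 96, 101) -> [14.96  2.06 -0.32] 0.04
(493, -316.5, 106, 101) -> [13.96  2.06 -0.32] 0.04
```

```bash
python3 - <<'E'
from h import *
s,p,Rm=st()
P=capture('wrist');save(P,'w2')
M=np.array(P['mount']);K=np.array(P['intrinsics'])
def wray(uv,z):
    d=Rm@M[:3,:3]@np.linalg.inv(K)@np.array([*uv,1.]);o=Rm@M[:3,3]+p
    return o+d*(z-o[2])/d[2]
hsv=cv2.cvtColor(P['pixels'],cv2.COLOR_RGB2HSV)
rd=((hsv[...,0]<8)|(hsv[...,0]>172))&(hsv[...,1]>150)&(P['pixels'][...,0]>130);rd[:170]=0;rd[250:]=0;rd[:,:290]=0;rd[:,350:]=0
a=np.argwhere(rd)[:,::-1];r=cv2.minAreaRect(a.astype(np.float32));print(r,wray(a.mean(0),150).round(1),[wray(x,150).round(1)[:2] for x in cv2.boxPoints(r)])
C=cv2.resize(P['pixels'][130:255,270:370],None,fx=5,fy=5,interpolation=cv2.INTER_CUBIC);cv2.imwrite('pics/w2c.png',C[...,::-1])
go()
E
```

```text
((314.5, 214.0), (24.0, 25.0), 90.0) [ 491.7 -316.   150. ] [array([ 485.2, -326.3]), array([ 481.7, -308.9]), array([ 498.9, -305.4]), array([ 502.4, -323.1])]
t 5.45 p [ 512.6 -309.5  245.6] yaw 101.2 F [0.  0.2 0.2] g 1.002
```

View pics/w2c.png

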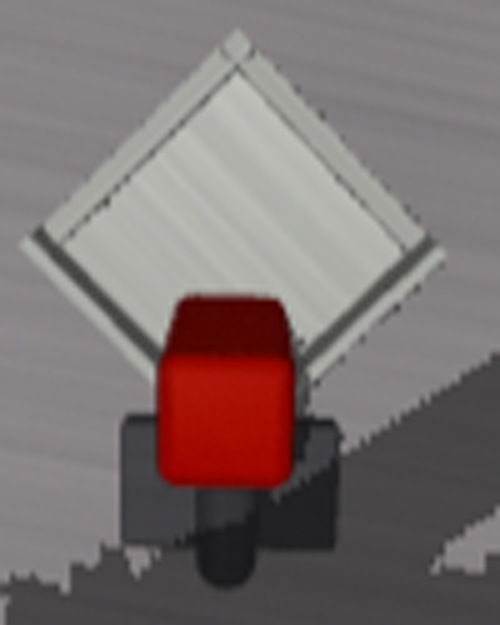

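Emit:
{"name": "send_rows", "arguments": {"rows": "1 2 2.2 -0.2 0; 1 6 2.2 -0.2 0; 1 9 2.2 -0.2 0; 1 12 2.2 -0.2 0; 1 14.4 2.2 -0.2 0; 1 14.4 2.2 -0.2 0; 0 14.4 2.2 -0.2 0; 0 14.4 2.2 -0.2 0; 0 14.4 2.2 -0.2 0; 0 14.4 2.2 -0.2 0; 0 14.4 2.2 -0.2 0; 0 14.4 2.2 -0.2 0", "grip_force": 60}}

```text
time_s: 6.65
eef_pos: [491.5, -316.7, 102.1]
ee_rot: [-0.449, 0.547, -0.449, -0.546]
force: [-0.6, 0.6, 6.3]
grip_width: 0.23
```

```bash
python3 - <<'E'
from h import *
go()
P=capture('wrist');save(P,'w3')
E
```

```text
t 6.65 p [ 491.5 -316.7  102.1] yaw 101.1 F [-0.6  0.6  6.3] g 0.23
```

View pics/w3.png

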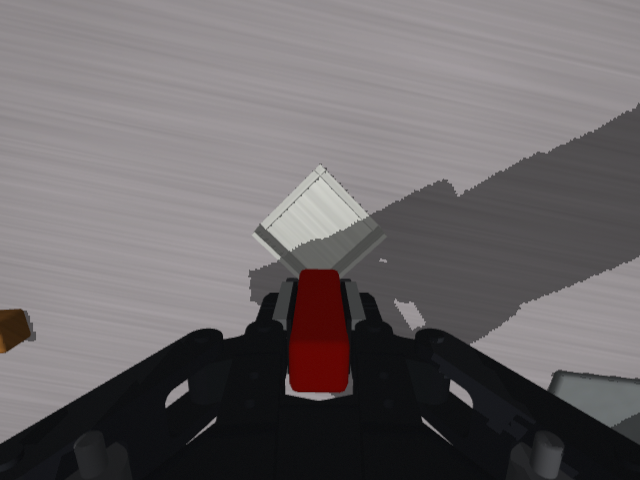

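```bash
python3 - <<'E'
from h import *
go((491.5,-316.7,230,101.1),(436,0,230,92),(381.4,319.8,230,82.8),(381.4,319.8,167,82.8))
E
```

```text
t 6.7 p [ 491.5 -316.7  102.1] yaw 101.1 F [-0.  -0.1  5.7] g 0.225
(491.5, -316.7, 230, 101.1) -> [-1.279e+01 -2.000e-02 -1.000e-02] 0.0
(436, 0, 230, 92) -> [-12.82  -0.68  32.13] 1.82
(381.4, 319.8, 230, 82.8) -> [-12.86  -1.49  64.57] 3.66
(381.4, 319.8, 167, 82.8) -> [-6.56 -1.49 64.57] 3.66
```

Emit:
{"name": "send_rows", "arguments": {"rows": "0 -1 0 0 0; 0 -3 0 0 0; 0 -6 0 0 0; 0 -9 0 1 0; 0 -11.5 0 3 0; 0 -12.8 -0.1 6 0.3; 0 -12.8 -0.2 10 0.6; 0 -12.8 -0.3 14 0.8; 0 -12.8 -0.4 18.5 1; 0 -12.8 -0.5 23 1.3; 0 -12.8 -0.6 27.5 1.6; 0 -12.8 -0.7 32 1.8"}}

```text
time_s: 7.9
eef_pos: [435.3, 0.6, 229.5]
ee_rot: [0.491, -0.509, 0.491, 0.509]
force: [0.3, 0.2, -2.4]
grip_width: 0.226
```

```bash
python3 - <<'E'
from h import *
go((381.4,319.8,230,82.8),(381.4,319.8,167,82.8))
E
```

```text
t 7.9 p [435.3   0.6 229.5] yaw 92.1 F [ 0.3  0.2 -2.4] g 0.226
(381.4, 319.8, 230, 82.8) -> [-0.04  4.25 32.09] 1.85
(381.4, 319.8, 167, 82.8) -> [ 6.26  4.25 32.09] 1.85
```

Emit:
{"name": "send_rows", "arguments": {"rows": "0 0 0.5 4 0.2; 0 0 1.1 8 0.4; 0 0 1.7 12.5 0.7; 0 0 2.3 17 1; 0 0 2.9 21.5 1.3; 0 0 3.4 25.5 1.6; 0 0 3.8 29 1.9; 0 0 4.1 31 1.9; 0 0 4.2 32 1.9; 0 2 4.2 32.1 1.9; 0 4 4.2 32.1 1.9; 0 5 4.2 32.1 1.9"}}

```text
time_s: 9.1
eef_pos: [381.9, 317.3, 177.9]
ee_rot: [0.53, -0.467, 0.532, 0.467]
force: [-0.2, -0.2, -2.5]
grip_width: 0.226
```

```bash
python3 - <<'E'
from h import *
go((381.4,319.8,165,82.8))
P=capture('wrist');save(P,'w4')
P=capture('scene');save(P,'s4')
print([(d['location'],d['confidence']) for d in nets.spot_point(P,'scoop_grip')+nets.spot_point(P,'scoop_nose')])
E
```

```text
t 9.1 p [381.9 317.3 177.9] yaw 82.6 F [-0.2 -0.2 -2.5] g 0.226
(381.4, 319.8, 165, 82.8) -> [1.29 0.08 0.24] -0.04
[([385.7, 316.3, 186.9], 0.87), ([326.4, 327.3, 73.9], 0.77)]
```

View pics/w4.png

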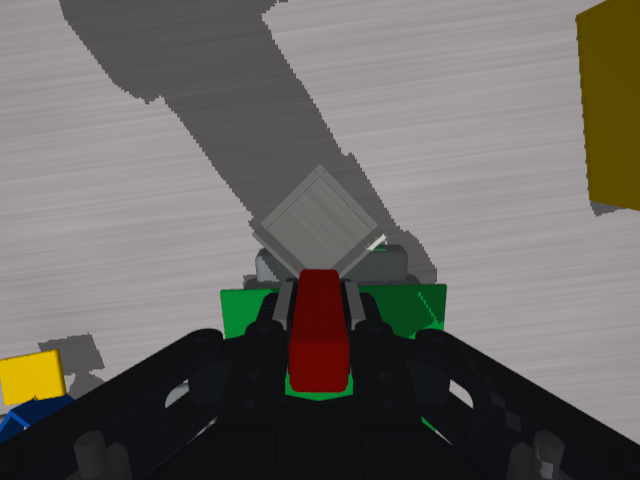

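View pics/s4.png

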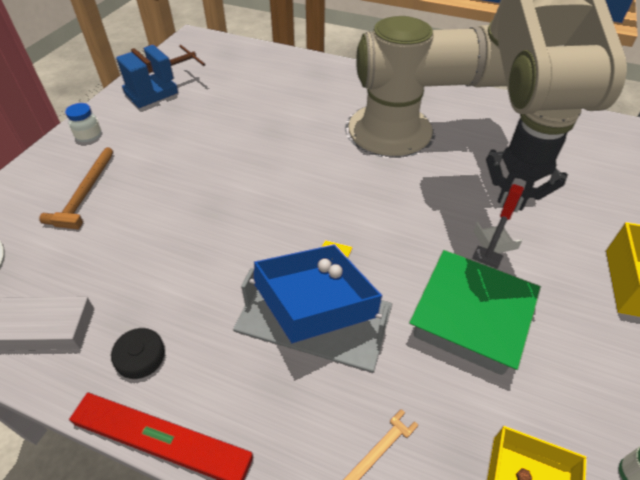

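Emit:
{"name": "send_rows", "arguments": {"rows": "0 0.6 0 0 0; 0 1.2 0 0 0; 0 1.6 0.2 0 0; 0 1.7 0.5 0 0; 0 1.9 0.9 0 0; 0 2.2 1.2 0 0; 0 2.2 1.2 0 0", "grip_force": 20}}

```text
time_s: 10.0
eef_pos: [370.8, 320.0, 159.2]
ee_rot: [0.532, -0.468, 0.53, 0.466]
force: [-3.8, -3.2, 12.9]
grip_width: 0.225
```

```bash
python3 - <<'E'
from h import *
go()
P=capture('scene');save(P,'s5')
print([(d['location'],d['confidence']) for d in nets.spot_point(P,'scoop_grip')+nets.spot_point(P,'scoop_nose')])
cv2.imwrite('pics/s5c.png',cv2.resize(P['pixels'][150:290,430:570],None,fx=4,fy=4)[...,::-1])
E
```

```text
t 10.0 p [370.8 320.  159.2] yaw 82.7 F [-3.8 -3.2 12.9] g 0.225
[([374.8, 319.3, 170.9], 0.83), ([322.1, 328.6, 52.8], 0.96)]
```

View pics/s5c.png

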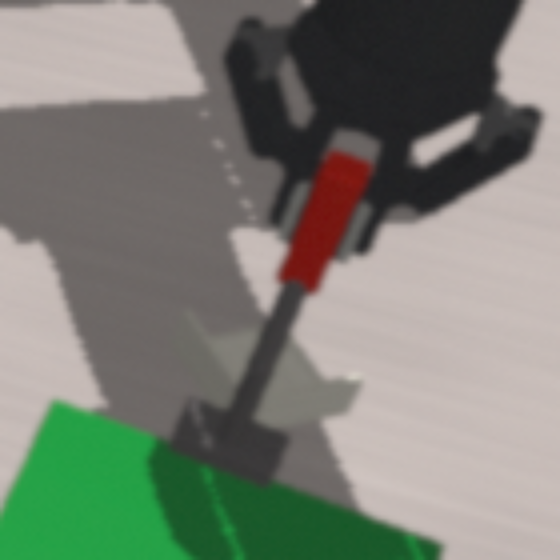

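Emit:
{"name": "send_rows", "arguments": {"rows": "0 0.2 0.4 0 0; 0 0.5 0.8 0 0; 0 0.8 1.2 0 0; 0 1.1 1.6 0 0; 0 1.4 2 0 0; 0 1.5 2.2 0 0; 0 1.5 2.2 0 0"}}

```text
time_s: 10.85
eef_pos: [348.4, 322.8, 143.5]
ee_rot: [0.532, -0.467, 0.53, 0.467]
force: [-4.3, -2.3, 11.4]
grip_width: 0.226
```

```bash
python3 - <<'E'
from h import *
go()
P=capture('scene');save(P,'s6')
print([(d['location'],d['confidence']) for d in nets.spot_point(P,'scoop_grip')+nets.spot_point(P,'scoop_nose')])
cv2.imwrite('pics/s6c.png',cv2.resize(P['pixels'][150:290,430:570],None,fx=4,fy=4)[...,::-1])
P=capture('wrist');save(P,'w6')
E
```

```text
t 10.85 p [348.4 322.8 143.5] yaw 82.7 F [-4.3 -2.3 11.4] g 0.226
[([352.2, 320.3, 158.9], 0.93)]
```

View pics/s6c.png

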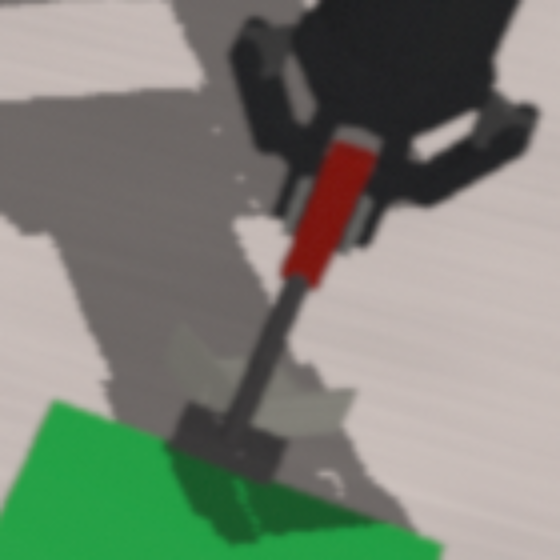

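View pics/w6.png

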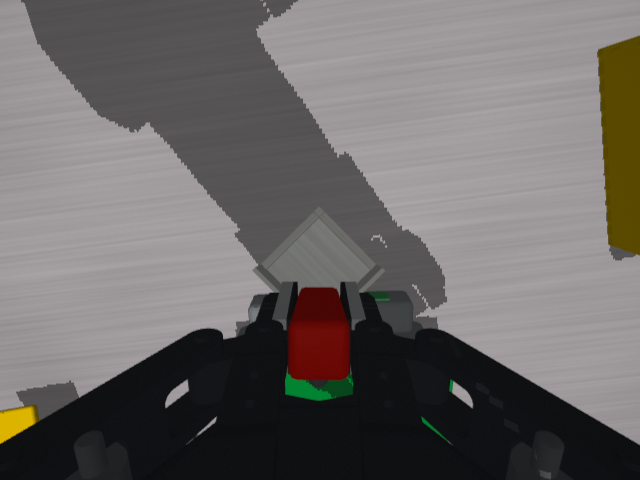

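```bash
cat >> h.py <<'E'
def wproj(P,t):
    M=np.array(P['mount']);K=np.array(P['intrinsics']);c=M[:3,:3].T@(np.array(t)-M[:3,3]);u=K@c;return u[:2]/u[2]
def tiltpt(bx,bz,th,piv=-19.,off=0.):
    # scoop pt: bx along scoop +x, bz height above underside; tool coords (x down from TCP, y=-scoop x)
    px=bx-0.; pz=bz-(102.-piv)   # relative to pivot
    c,s=np.cos(th),np.sin(th)
    X=px*c-pz*s; Z=pz*c+px*s   # nose (-x) down for th>0, top to -x
    return [piv-Z,-X+off,0.]
E
python3 - <<'E'
from h import *
P=capture('wrist')
for th in [0,.1,.2,.25,.3,.35]: print(th,wproj(P,tiltpt(-57,0,th)).round(1), wproj(P,tiltpt(10,150,th)).round(1))
go()
E
```

```text
0 [318.4 163. ] [317.9 391.3]
0.1 [318.4 179.9] [317.9 385.7]
0.2 [318.4 196.6] [317.9 379. ]
0.25 [318.4 204.9] [317.9 375.4]
0.3 [318.4 213.1] [317.9 371.5]
0.35 [318.3 221.3] [317.9 367.5]
t 11.1 p [348.4 322.8 143.6] yaw 82.6 F [-5.8 -2.2 10.8] g 0.227
```

Emit:
{"name": "send_rows", "arguments": {"rows": "0 0.3 0.4 0 0; 0 0.6 0.8 0 0; 0 0.7 1 0 0; 0 0.7 1 0 0"}}

```text
time_s: 11.5
eef_pos: [338.8, 324.1, 135.9]
ee_rot: [0.532, -0.467, 0.53, 0.467]
force: [-1.0, 0.2, 5.8]
grip_width: 0.224
```

```bash
python3 - <<'E'
from h import *
go()
P=capture('wrist');save(P,'w7')
cv2.imwrite('pics/w7c.png',cv2.resize(P['pixels'][190:400,230:410],None,fx=3,fy=3)[...,::-1])
E
```

```text
t 11.5 p [338.8 324.1 135.9] yaw 82.7 F [-1.   0.2  5.8] g 0.224
```

View pics/w7c.png

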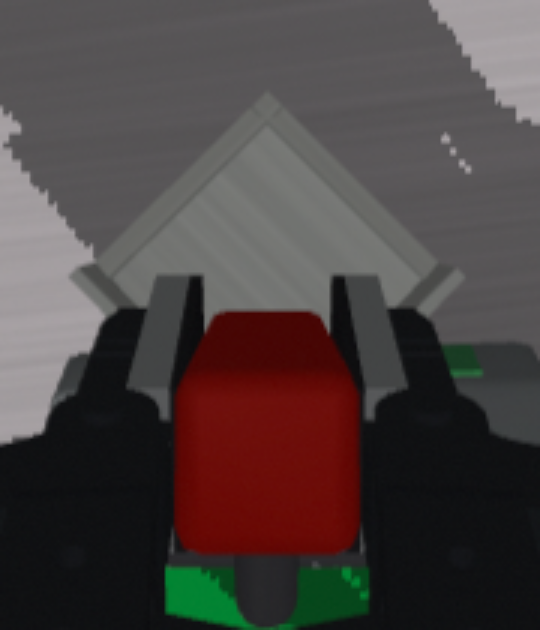

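Emit:
{"name": "send_rows", "arguments": {"rows": "0 0 0 0 0; 0 -0.5 0 0 0; 0 -2 0 0 0; 0 -5 0 0 0; 0 -9 0 0 0; 0 -11 0 0 0; 0 -11 0 0 0", "grip_force": 70}}

```text
time_s: 12.25
eef_pos: [339.2, 324.2, 247.4]
ee_rot: [0.532, -0.467, 0.53, 0.467]
force: [0.6, -0.2, -2.2]
grip_width: 0.223
```

```bash
python3 - <<'E'
from h import *
go()
P=capture('wrist');save(P,'w8')
cv2.imwrite('pics/w8c.png',cv2.resize(P['pixels'][190:400,230:410],None,fx=3,fy=3)[...,::-1])
P=capture('scene');save(P,'s8')
cv2.imwrite('pics/s8c.png',cv2.resize(P['pixels'][110:290,430:570],None,fx=3,fy=3)[...,::-1])
print([(d['location'],d['confidence']) for d in nets.spot_point(P,'scoop_grip')+nets.spot_point(P,'scoop_nose')])
E
```

```text
t 12.25 p [339.2 324.2 247.4] yaw 82.6 F [ 0.6 -0.2 -2.2] g 0.223
[([339.5, 320.3, 258.5], 0.81), ([322.7, 327.1, 131.3], 0.98)]
```

View pics/w8c.png

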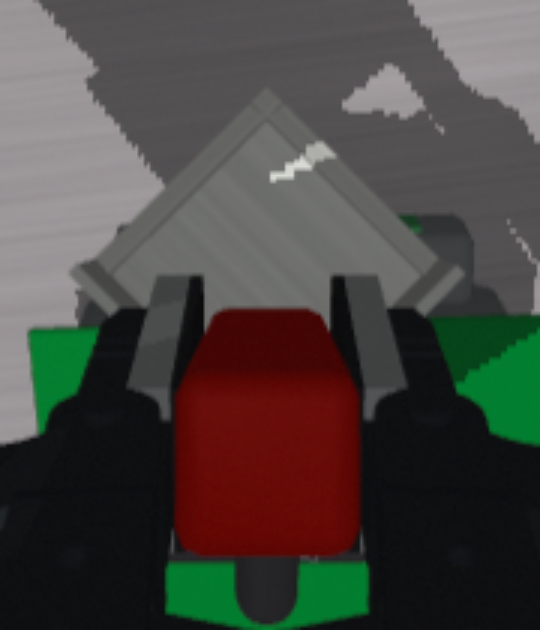

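View pics/s8c.png

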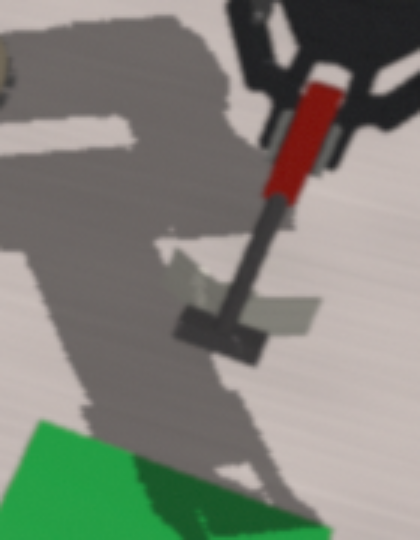

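```bash
python3 - <<'E'
from h import *
go((577,34.3,255,94.1))
E
```

```text
t 12.45 p [338.  323.4 243.5] yaw 82.6 F [-0.7  0.  -2.5] g 0.222
(577, 34.3, 255, 94.1) -> [ -1.18 -27.41 -25.61] -2.29
```

Emit:
{"name": "send_rows", "arguments": {"rows": "0 -0.5 -1 -1 0; 0 -1 -4 -4 -0.4; 0 -1.2 -7 -6.5 -0.8; 0 -1.2 -10 -9 -1.2; 0 -1.2 -13 -12 -1.6; 0 -1.2 -16 -15 -2; 0 -1.2 -19 -18 -2.3; 0 -1.2 -22 -21 -2.3; 0 -1.2 -25 -23.5 -2.3; 0 -1.2 -26.8 -25 -2.3; 0 -1.2 -27.4 -25.6 -2.3; 0 -1.2 -27.4 -25.6 -2.3"}}

```text
time_s: 13.65
eef_pos: [577.4, 34.3, 255.7]
ee_rot: [0.481, -0.517, 0.482, 0.518]
force: [0.3, 1.1, -2.5]
grip_width: 0.225
```

```bash
python3 - <<'E'
from h import *
go((576.9,34.3,233,94.1),(592.,35.3,184,94.1),(597.5,35.7,166.5,94.1))
P=capture('wrist');save(P,'w9')
P=capture('top');save(P,'t9')
print([(np.round(d['location'],1),d['confidence']) for d in nets.spot_point(P,'ball_a')])
P=capture('scene');save(P,'s9')
for t in ['scoop_grip','scoop_nose','bin_corner','ball_a','bin_lug']: print(t,[(np.round(d['location'],1),d['confidence']) for d in nets.spot_point(P,t)])
E
```

```text
t 13.65 p [577.4  34.3 255.7] yaw 94.1 F [ 0.3  1.1 -2.5] g 0.225
(576.9, 34.3, 233, 94.1) -> [2.27 0.05 0.  ] -0.01
(592.0, 35.3, 184, 94.1) -> [ 7.17 -1.48 -0.01] -0.01
(597.5, 35.7, 166.5, 94.1) -> [ 8.92 -2.04 -0.01] -0.01
[]
scoop_grip [(array([579.5,  34.4, 271.1]), 0.77)]
scoop_nose [(array([559.5,  36.7, 146. ]), 0.74)]
bin_corner [(array([515.4,  26.5,  33.8]), 0.7)]
ball_a [(array([548.7,  49.5,  60.3]), 0.62)]
bin_lug [(array([487. ,  27.4,  47.2]), 0.55)]
```

View pics/w9.png

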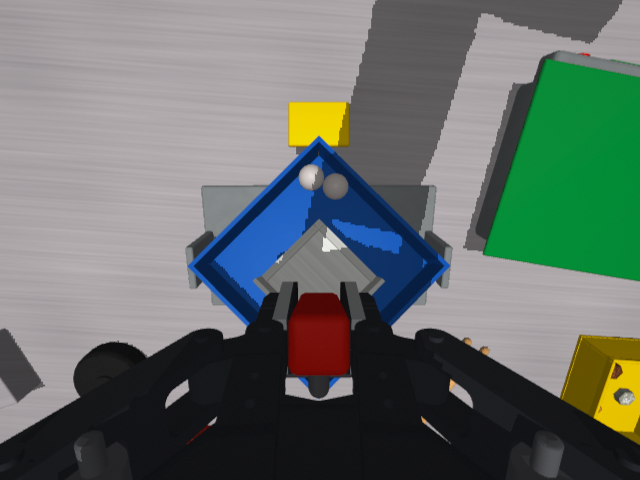

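View pics/s9.png

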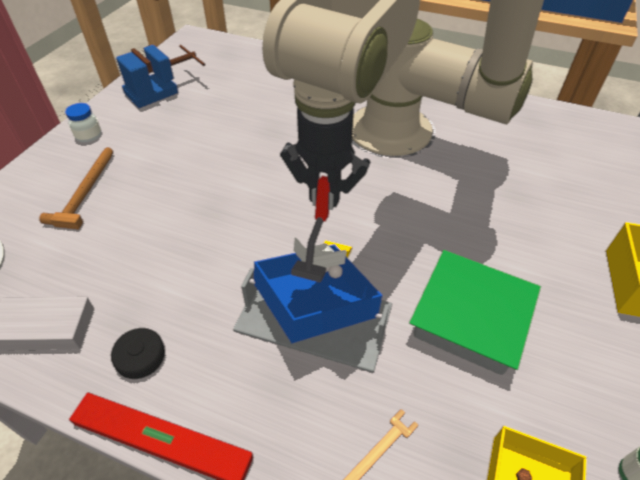

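```bash
python3 - <<'E'
from h import *
s,p,Rm=st();P=capture('wrist')
M=np.array(P['mount']);K=np.array(P['intrinsics'])
def wray(uv,z):
    d=Rm@M[:3,:3]@np.linalg.inv(K)@np.array([*uv,1.]);o=Rm@M[:3,3]+p
    return o+d*(z-o[2])/d[2]
r=wray((319,138),75.2);print('rimcorner',r,'-> hinge',r[:2]+126.6*np.array([.9974,.0715]))
l=[wray(c,47) for c in [(289,103),(349,103)]];print(l)
print('lug->hinge',np.mean([wray(c,50-3) for c in [(289,103),(349,103)]],0))
print('balls',wray((312,177),56),wray((335,186),57))
print('nose',wray((319.5,220),140))
cv2.imwrite('pics/w9c.png',cv2.resize(P['pixels'][90:290,220:420],None,fx=3,fy=3)[...,::-1])
E
```

```text
rimcorner [502.44061083  30.37678229  75.2       ] -> hinge [628.71145083  39.42868229]
[array([471.59632524,  -1.13508866,  47.        ]), array([467.31735991,  57.08100691,  47.        ])]
lug->hinge [469.45684258  27.97295912  47.        ]
balls [540.03984597  26.13075028  56.        ] [547.18317959  49.87178058  57.        ]
nose [565.05167341  35.3209226  140.        ]
```

View pics/w9c.png

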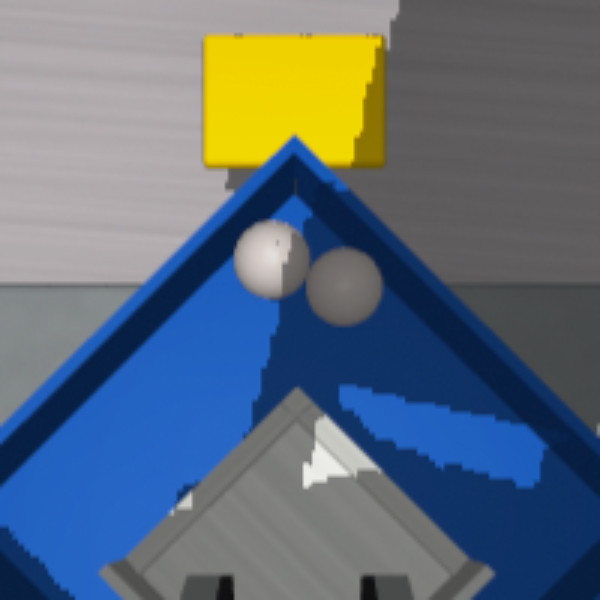

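Emit:
{"name": "send_rows", "arguments": {"rows": "0 1.2 0 0.1 0; 0 2.4 0 0.1 0; 0 3.6 -0.4 0.1 0; 0 4.8 -0.8 0.1 0; 0 6 -1.2 0.1 0; 0 7 -1.5 0.1 0; 0 7.6 -1.7 0.1 0; 0 8 -1.9 0.1 0; 0 8 -1.9 0.1 0", "grip_force": 40}}

```text
time_s: 15.05
eef_pos: [596.6, 37.1, 176.9]
ee_rot: [0.482, -0.518, 0.482, 0.518]
force: [-0.8, -0.1, -2.0]
grip_width: 0.221
```

```bash
python3 - <<'E'
from h import *
go()
P=capture('wrist');save(P,'w10')
P=capture('scene');save(P,'s10')
cv2.imwrite('pics/s10c.png',cv2.resize(P['pixels'][150:350,220:400],None,fx=3,fy=3)[...,::-1])
for t in ['scoop_grip','scoop_nose','bin_corner','ball_a','bin_lug']: print(t,[(np.round(d['location'],1),d['confidence']) for d in nets.spot_point(P,t)])
E
```

```text
t 15.05 p [596.6  37.1 176.9] yaw 94.1 F [-0.8 -0.1 -2. ] g 0.221
scoop_grip [(array([600.4,  37.6, 189.3]), 0.57)]
scoop_nose [(array([580.2,  37.3,  63.9]), 0.86)]
bin_corner [(array([517.9,  29.7,  33.4]), 0.56)]
ball_a [(array([547.6,  46.2,  56.9]), 0.69), (array([541.1,  25.3,  52.4]), 0.43)]
bin_lug [(array([490. ,  28.8,  45.3]), 0.89)]
```

View pics/w10.png

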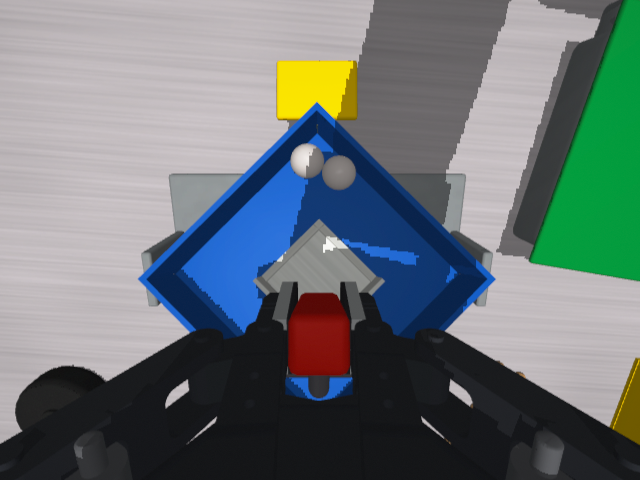

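View pics/s10c.png

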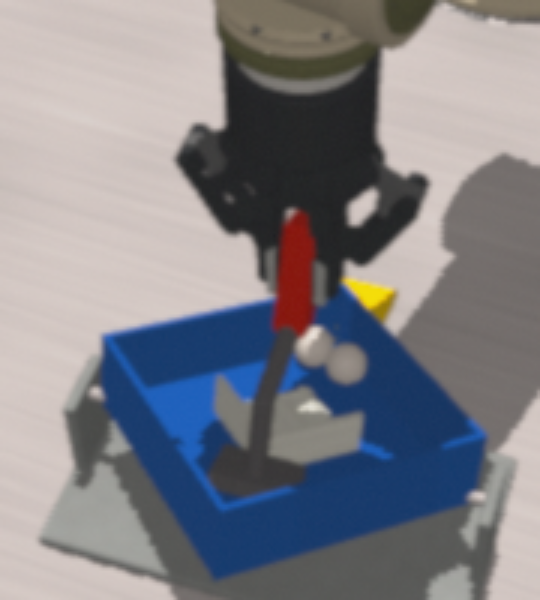

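Emit:
{"name": "send_rows", "arguments": {"rows": "0 0.2 -0.05 -0.1 0; 0 0.4 -0.1 -0.1 0; 0 0.6 -0.15 -0.1 0; 0 0.7 -0.2 -0.1 0; 0 0.8 -0.2 -0.1 0; 0 0.8 -0.2 -0.1 0", "grip_force": 30}}

```text
time_s: 16.0
eef_pos: [598.5, 36.3, 169.1]
ee_rot: [0.482, -0.518, 0.482, 0.518]
force: [-0.0, 0.6, -2.6]
grip_width: 0.223
```

```bash
python3 - <<'E'
from h import *
go()
P=capture('wrist');save(P,'w11')
E
```

```text
t 16.0 p [598.5  36.3 169.1] yaw 94.1 F [-0.   0.6 -2.6] g 0.223
```

Emit:
{"name": "send_rows", "arguments": {"rows": "0 0.1 0 0 0; 0 0.2 0 0 0; 0 0.3 0 0 0; 0 0.3 0 0 0"}}

```text
time_s: 16.45
eef_pos: [598.5, 36.3, 166.1]
ee_rot: [0.482, -0.518, 0.482, 0.518]
force: [-0.6, 0.3, -2.5]
grip_width: 0.224
```

Emit:
{"name": "send_rows", "arguments": {"rows": "0 0.1 0 0 0; 0 0.2 0 0 0; 0 0.2 0 0 0"}}

```text
time_s: 16.75
eef_pos: [598.6, 36.3, 164.4]
ee_rot: [-0.482, 0.518, -0.482, -0.518]
force: [-0.0, -0.4, -1.0]
grip_width: 0.225
```

Emit:
{"name": "send_rows", "arguments": {"rows": "0 0.1 0 0 0; 0 0.15 0 0 0; 0 0.15 0 0 0"}}

```text
time_s: 17.05
eef_pos: [598.9, 36.3, 164.2]
ee_rot: [-0.482, 0.518, -0.481, -0.517]
force: [-2.8, -0.0, 7.5]
grip_width: 0.226
```

```bash
python3 - <<'E'
from h import *
go()
P=capture('wrist');save(P,'w12')
for th in [.25,.28,.3,.32,.34]: print(th,wproj(P,tiltpt(-57,0,th)).round(1), wproj(P,tiltpt(10,150,th)).round(1))
cv2.imwrite('pics/w12c.png',cv2.resize(P['pixels'][80:400,200:440],None,fx=2.3,fy=1.8)[...,::-1])
P=capture('scene');save(P,'s12')
cv2.imwrite('pics/s12c.png',cv2.resize(P['pixels'][150:350,220:400],None,fx=3,fy=3)[...,::-1])
for t in ['scoop_grip','scoop_nose','bin_lug']: print(t,[(np.round(d['location'],1),d['confidence']) for d in nets.spot_point(P,t)])
E
```

```text
t 17.05 p [598.9  36.3 164.2] yaw 94.1 F [-2.8 -0.   7.5] g 0.226
0.25 [318.1 204.8] [317.4 375.2]
0.28 [318.1 209.8] [317.4 372.9]
0.3 [318.1 213.1] [317.4 371.4]
0.32 [318.1 216.4] [317.4 369.8]
0.34 [318.1 219.6] [317.4 368.1]
scoop_grip [(array([601.9,  36.7, 174. ]), 0.87)]
scoop_nose [(array([582.2,  37.3,  50.3]), 0.82)]
bin_lug [(array([486. ,  27.6,  45.4]), 0.78)]
```

View pics/w12.png

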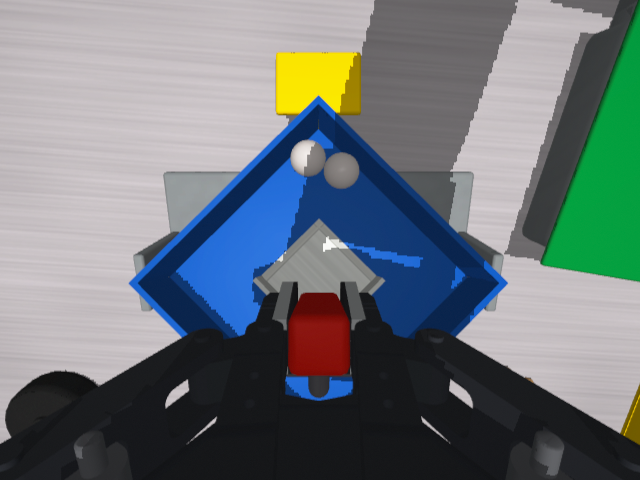

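View pics/s12c.png

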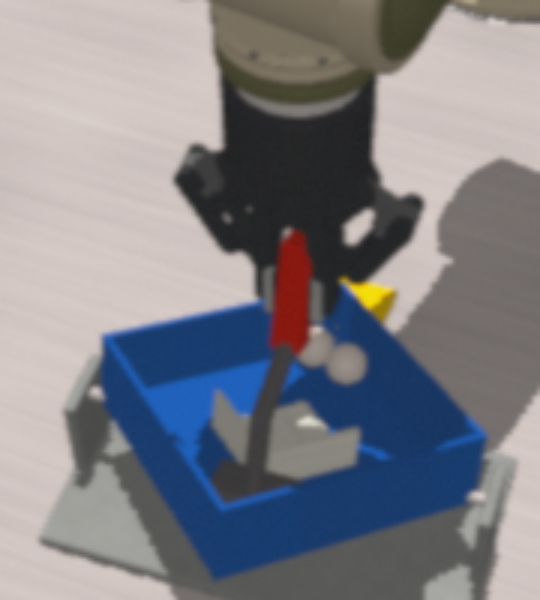

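Emit:
{"name": "send_rows", "arguments": {"rows": "0 0.05 0.3 0 0; 0 0.15 0.7 0 0; 0 0.3 1.1 0 0; 0 0.4 1.5 0 0; 0 0.55 1.9 0 0; 0 0.65 2.3 0 0; 0 0.75 2.6 0 0; 0 0.85 2.9 0 0; 0 0.85 2.9 0 0", "grip_force": 50}}

```text
time_s: 18.2
eef_pos: [570.1, 34.0, 155.5]
ee_rot: [-0.482, 0.519, -0.481, -0.517]
force: [1.5, -0.6, 9.0]
grip_width: 0.223
```

```bash
python3 - <<'E'
from h import *
go()
P=capture('wrist');save(P,'w13')
E
```

```text
t 18.2 p [570.1  34.  155.5] yaw 94.1 F [ 1.5 -0.6  9. ] g 0.223
```

View pics/w13.png

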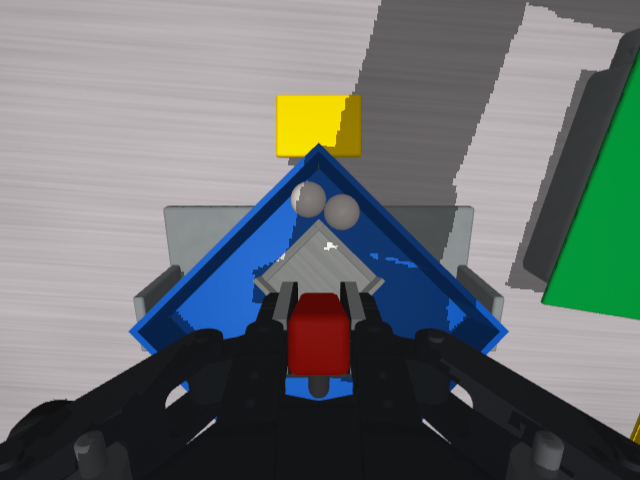

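Emit:
{"name": "send_rows", "arguments": {"rows": "0 0.1 0.3 0 0; 0 0.2 0.6 0 0; 0 0.3 0.9 0 0; 0 0.4 1.2 0 0; 0 0.45 1.5 0 0; 0 0.55 1.8 0 0; 0 0.65 2.1 0 0; 0 0.65 2.1 0 0"}}

```text
time_s: 19.05
eef_pos: [549.8, 32.4, 149.3]
ee_rot: [-0.483, 0.519, -0.481, -0.516]
force: [3.9, -1.0, 8.9]
grip_width: 0.229
```

```bash
python3 - <<'E'
from h import *
go()
P=capture('wrist');save(P,'w14')
cv2.imwrite('pics/w14c.png',cv2.resize(P['pixels'][130:330,220:420],None,fx=3,fy=3)[...,::-1])
E
```

```text
t 19.05 p [549.8  32.4 149.3] yaw 94.1 F [ 3.9 -1.   8.9] g 0.229
```

View pics/w14c.png

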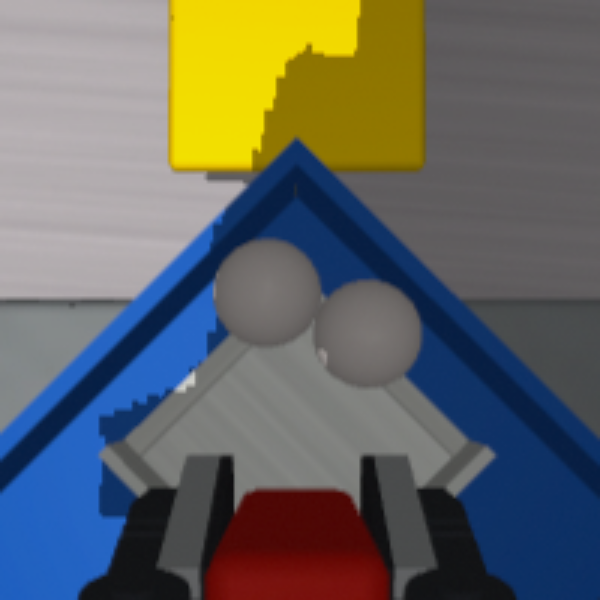

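Emit:
{"name": "send_rows", "arguments": {"rows": "0 0.1 0.3 0 0; 0 0.18 0.6 0 0; 0 0.25 0.9 0 0; 0 0.3 1.1 0 0; 0 0.3 1.1 0 0"}}

```text
time_s: 19.6
eef_pos: [538.0, 31.7, 145.4]
ee_rot: [-0.482, 0.518, -0.481, -0.517]
force: [1.5, -0.3, 6.9]
grip_width: 0.224
```

```bash
python3 - <<'E'
from h import *
go()
P=capture('wrist');save(P,'w15')
cv2.imwrite('pics/w15c.png',cv2.resize(P['pixels'][130:330,220:420],None,fx=3,fy=3)[...,::-1])
E
```

```text
t 19.6 p [538.   31.7 145.4] yaw 94.1 F [ 1.5 -0.3  6.9] g 0.224
```

View pics/w15c.png

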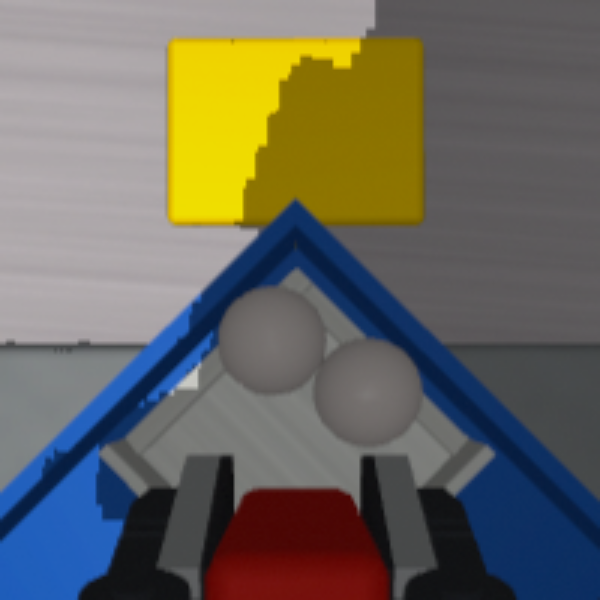

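Emit:
{"name": "send_rows", "arguments": {"rows": "0 0.05 0.2 0 0; 0 0.1 0.4 0 0; 0 0.1 0.5 0 0; 0 0.1 0.5 0 0"}}

```text
time_s: 20.05
eef_pos: [533.2, 31.4, 144.1]
ee_rot: [-0.482, 0.518, -0.481, -0.517]
force: [3.4, -0.1, 5.4]
grip_width: 0.223
```

```bash
python3 - <<'E'
from h import *
go()
P=capture('wrist');save(P,'w16')
cv2.imwrite('pics/w16c.png',cv2.resize(P['pixels'][130:330,220:420],None,fx=3,fy=3)[...,::-1])
E
```

```text
t 20.05 p [533.2  31.4 144.1] yaw 94.1 F [ 3.4 -0.1  5.4] g 0.223
```

View pics/w16c.png

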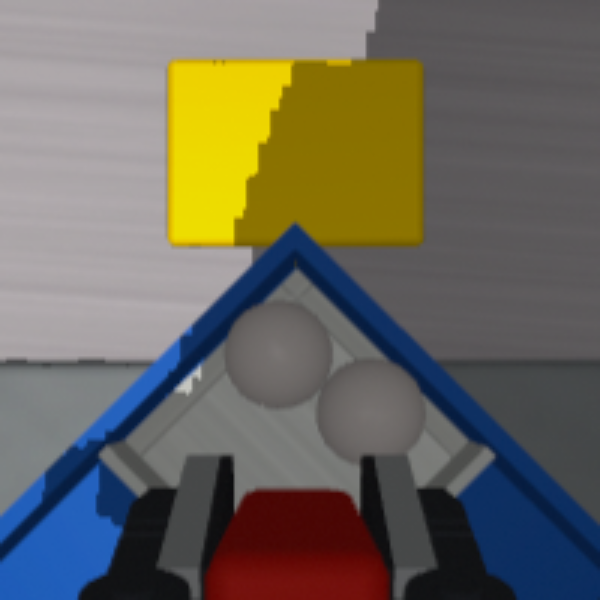

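Emit:
{"name": "send_rows", "arguments": {"rows": "0 0 0 0 0; 0 0 0 0 0; 0 -0.2 0 0 0; 0 -0.5 0 0 0; 0 -0.9 0 0 0; 0 -1.4 0 0 0; 0 -1.9 0 0 0; 0 -2.5 0 0 0; 0 -3.1 0 0 0; 0 -3.6 0 0 0; 0 -3.9 0 0 0; 0 -4 0 0 0", "grip_force": 100}}

```text
time_s: 21.3
eef_pos: [532.9, 31.5, 184.2]
ee_rot: [-0.482, 0.518, -0.482, -0.518]
force: [0.1, -0.0, -4.2]
grip_width: 0.218
```

```bash
python3 - <<'E'
from h import *
go()
P=capture('wrist');save(P,'w17')
cv2.imwrite('pics/w17c.png',cv2.resize(P['pixels'][130:330,220:420],None,fx=3,fy=3)[...,::-1])
E
```

```text
t 21.3 p [532.9  31.5 184.2] yaw 94.1 F [ 0.1 -0.  -4.2] g 0.218
```

View pics/w17c.png

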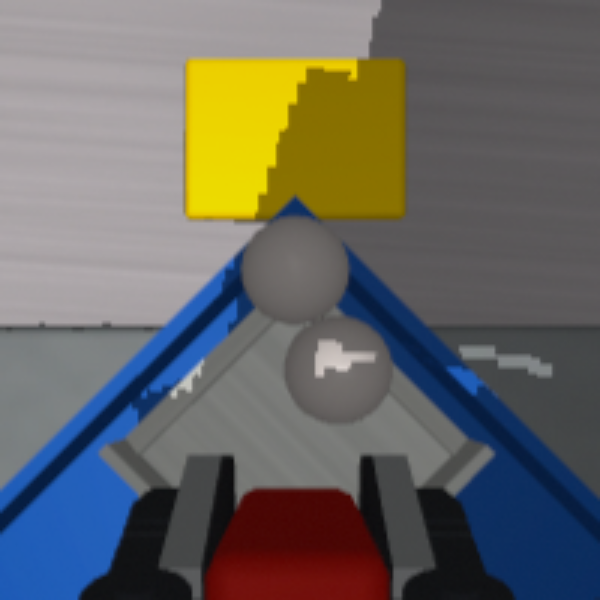

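Emit:
{"name": "send_rows", "arguments": {"rows": "0 0.4 0 0 0; 0 0.8 0 0 0; 0 1.2 0 0 0; 0 1.6 0 0 0; 0 2 0 0 0; 0 2 0 0 0"}}

```text
time_s: 21.95
eef_pos: [532.4, 31.5, 163.1]
ee_rot: [0.481, -0.517, 0.482, 0.518]
force: [0.1, -0.5, -3.4]
grip_width: 0.222
```

```bash
python3 - <<'E'
from h import *
go()
P=capture('wrist');save(P,'w18')
cv2.imwrite('pics/w18c.png',cv2.resize(P['pixels'][130:330,220:420],None,fx=3,fy=3)[...,::-1])
E
```

```text
t 21.95 p [532.4  31.5 163.1] yaw 94.1 F [ 0.1 -0.5 -3.4] g 0.222
```

View pics/w18c.png

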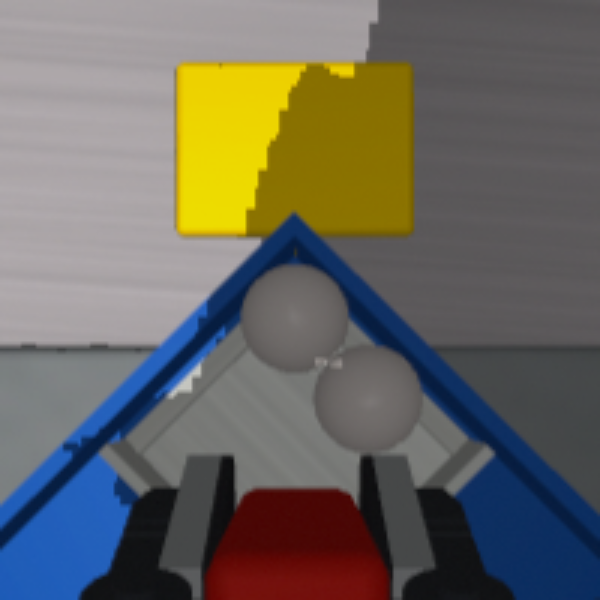

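Emit:
{"name": "send_rows", "arguments": {"rows": "0 0.3 0 0 0; 0 0.6 0 0 0; 0 0.9 0 0 0; 0 1.2 0 0 0; 0 1.5 0 0 0; 0 1.7 0 0 0; 0 1.85 0 0 0; 0 1.85 0 0 0"}}

```text
time_s: 22.8
eef_pos: [533.0, 31.3, 145.3]
ee_rot: [-0.482, 0.518, -0.482, -0.517]
force: [1.6, -1.5, -4.2]
grip_width: 0.219
```

```bash
python3 - <<'E'
from h import *
go()
P=capture('wrist');save(P,'w19')
cv2.imwrite('pics/w19c.png',cv2.resize(P['pixels'][130:330,220:420],None,fx=3,fy=3)[...,::-1])
E
```

```text
t 22.8 p [533.   31.3 145.3] yaw 94.1 F [ 1.6 -1.5 -4.2] g 0.219
```

View pics/w19c.png

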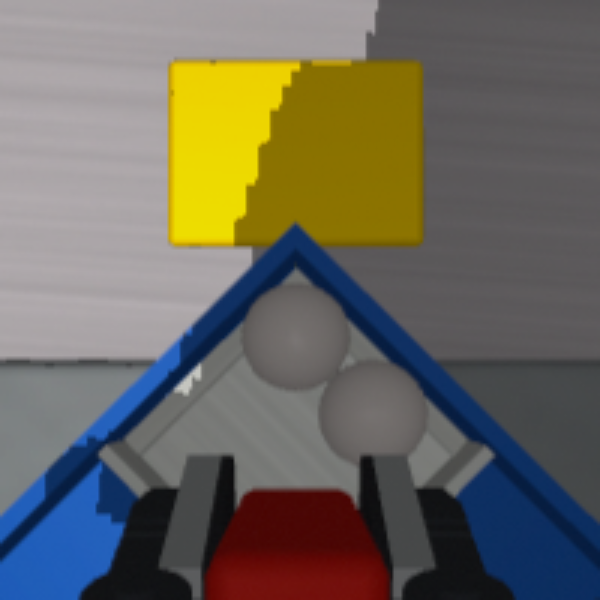

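Emit:
{"name": "send_rows", "arguments": {"rows": "0 0.1 0.05 0 0; 0 0.2 0.1 0 0; 0 0.2 0.15 0 0; 0 0.2 0.15 0 0", "grip_force": 20}}

```text
time_s: 23.25
eef_pos: [532.4, 31.3, 144.2]
ee_rot: [-0.483, 0.519, -0.481, -0.517]
force: [6.0, -0.7, 2.1]
grip_width: 0.221
```

```bash
python3 - <<'E'
from h import *
go()
P=capture('scene');save(P,'s19')
print([(np.round(d['location'],1),round(d['confidence'],2)) for t in ['scoop_grip','scoop_nose'] for d in nets.spot_point(P,t)])
P=capture('wrist');save(P,'w20')
cv2.imwrite('pics/w20c.png',cv2.resize(P['pixels'][130:330,220:420],None,fx=3,fy=3)[...,::-1])
E
```

```text
t 23.25 p [532.4  31.3 144.2] yaw 94.1 F [ 6.  -0.7  2.1] g 0.221
[(array([533.8,  30.6, 155.1]), 0.68), (array([486.4,  25.9,  45.3]), 0.63), (array([517.7,  32.2,  30.6]), 0.85)]
```

View pics/w20c.png

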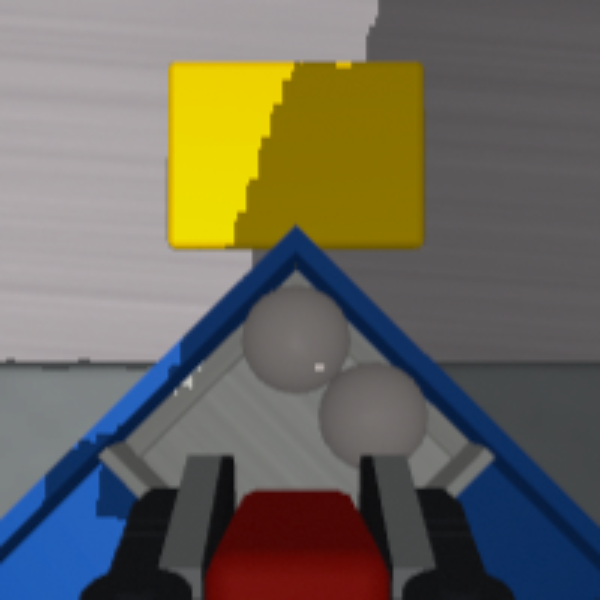

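Emit:
{"name": "send_rows", "arguments": {"rows": "0.3 0 0 0 0; 0.4 0 0 0 0; 0.6 0 0 0 0; 0.8 0 0 0 0; 0.8 0 0 0 0; 0.8 -1 0 0 0; 0.8 -3 0 0 0; 0.8 -6 0 0 0; 0.8 -9 0 0 0; 0.8 -11 0 0 0; 0.8 -11 0 0 0"}}

```text
time_s: 24.55
eef_pos: [532.2, 31.3, 256.8]
ee_rot: [-0.483, 0.519, -0.48, -0.516]
force: [0.6, 0.2, -0.2]
grip_width: 0.798
```

```bash
python3 - <<'E'
from h import *
go((696,44.2,255,94.1),(696,44.2,100,94.1))
P=capture('wrist');save(P,'w21')
E
```

```text
t 24.55 p [532.2  31.3 256.8] yaw 94.1 F [ 0.6  0.2 -0.2] g 0.798
(696, 44.2, 255, 94.1) -> [  0.27 -16.43   0.11] 0.01
(696, 44.2, 100, 94.1) -> [ 15.77 -16.34   0.13] 0.01
```

View pics/w21.png

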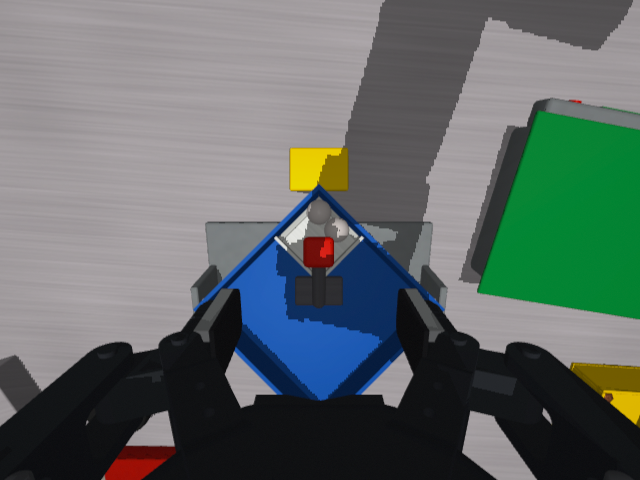

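Emit:
{"name": "send_rows", "arguments": {"rows": "0 0 -2 0 0; 0 0 -6 0 0; 0 0 -10 0 0; 0 0 -14 0 0; 0 0 -16.4 0.1 0; 0 2 -16.4 0.1 0; 0 6 -16.4 0.1 0; 0 10 -16.4 0.1 0; 0 13 -16.4 0.1 0; 0 15 -16.4 0.1 0; 0 16 -16.4 0.1 0; 0 16 -16.4 0.1 0", "grip_force": 40}}

```text
time_s: 25.8
eef_pos: [694.1, 44.1, 91.8]
ee_rot: [0.481, -0.517, 0.482, 0.518]
force: [-0.8, -0.5, 0.3]
grip_width: 0.002
```

```bash
python3 - <<'E'
from h import *
go((696,44.2,87,94.1),(700.3,44.5,66,94.1))
P=capture('scene');save(P,'s22')
E
```

```text
t 25.8 p [694.1  44.1  91.8] yaw 94.1 F [-0.8 -0.5  0.3] g 0.002
(696, 44.2, 87, 94.1) -> [ 0.48 -0.19 -0.  ] 0.0
(700.3, 44.5, 66, 94.1) -> [ 2.58 -0.63 -0.01] 0.0
```

View pics/s22.png

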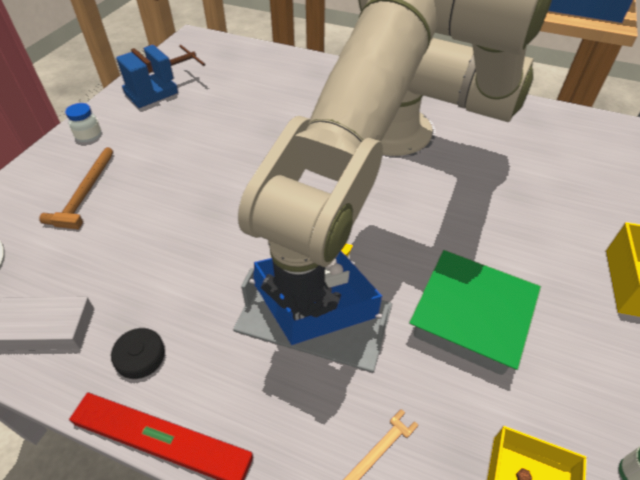

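Emit:
{"name": "send_rows", "arguments": {"rows": "0 0.2 -0.05 0 0; 0 0.4 -0.1 0 0; 0 0.6 -0.15 0 0; 0 0.8 -0.2 0 0; 0 1 -0.25 0 0; 0 1.2 -0.3 0 0; 0 1.4 -0.35 0 0; 0 1.6 -0.4 0 0; 0 1.8 -0.45 0 0; 0 1.9 -0.5 0 0; 0 2 -0.5 0 0"}}

```text
time_s: 26.95
eef_pos: [701.2, 44.4, 75.7]
ee_rot: [-0.483, 0.519, -0.481, -0.516]
force: [0.7, -0.3, 7.8]
grip_width: 0.002
```

```bash
python3 - <<'E'
from h import *
go()
P=capture('wrist');save(P,'w23')
E
```

```text
t 26.95 p [701.2  44.4  75.7] yaw 94.1 F [ 0.7 -0.3  7.8] g 0.002
```

View pics/w23.png

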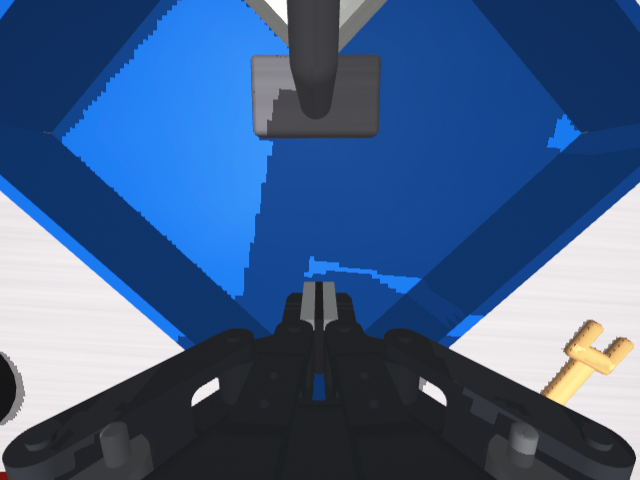

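Emit:
{"name": "send_rows", "arguments": {"rows": "0 0.1 0 0 0; 0 0.2 0 0 0; 0 0.3 0 0 0; 0 0.4 0 0 0; 0 0.5 0 0 0; 0 0.6 0 0 0; 0 0.65 0 0 0; 0 0.7 0 0 0; 0 0.7 0 0 0"}}

```text
time_s: 27.9
eef_pos: [701.5, 44.5, 69.0]
ee_rot: [-0.483, 0.519, -0.48, -0.516]
force: [1.6, 0.6, 9.0]
grip_width: -0.001
```

```bash
python3 - <<'E'
from h import *
go()
P=capture('scene');save(P,'s24')
print([(t,np.round(d['location'],1),round(d['confidence'],2)) for t in ['scoop_grip','scoop_nose','bin_lug'] for d in nets.spot_point(P,t)])
P=capture('top');save(P,'t24')
print([(t,np.round(d['location'],1),round(d['confidence'],2)) for t in ['scoop_grip','scoop_nose','bin_lug'] for d in nets.spot_point(P,t)])
E
```

```text
t 27.9 p [701.5  44.5  69. ] yaw 94.1 F [1.6 0.6 9. ] g -0.001
[]
[('scoop_grip', array([570.8,  33.1, 175.1]), 0.75), ('scoop_nose', array([516.7,  31.7,  62.8]), 0.54), ('bin_lug', array([487.5,  29.2,  85.3]), 0.83)]
```

Emit:
{"name": "send_rows", "arguments": {"rows": "0 -0.5 0 0 0; 0 -3 0 0 0; 0 -7 0 0 0; 0 -12 0 0 0; 0 -17 0 0 0; 0 -21 0 0 0; 0.8 -23 2 0 0; 0.8 -23 6 0 0; 0.8 -23 9 0 0; 0.8 -23 11 0 0; 0.8 -23 11 0 0"}}

```text
time_s: 29.4
eef_pos: [588.3, 36.8, 297.6]
ee_rot: [-0.482, 0.518, -0.482, -0.517]
force: [0.1, -0.2, -0.4]
grip_width: 0.805
```

```bash
python3 - <<'E'
from h import *
go()
s,p,Rm=st()
P=capture('wrist');save(P,'w25')
M=np.array(P['mount']);K=np.array(P['intrinsics'])
def wray(uv,z):
    d=Rm@M[:3,:3]@np.linalg.inv(K)@np.array([*uv,1.]);o=Rm@M[:3,3]+p
    return o+d*(z-o[2])/d[2]
print([(t,np.round(d['location'],1),round(d['confidence'],2)) for t in ['scoop_grip','scoop_nose','bin_lug','ball_a'] for d in nets.spot_point(P,t)])
hsv=cv2.cvtColor(P['pixels'],cv2.COLOR_RGB2HSV)
rd=((hsv[...,0]<8)|(hsv[...,0]>172))&(hsv[...,1]>150)&(P['pixels'][...,0]>130);rd[:100]=0;rd[350:]=0;rd[:,:250]=0;rd[:,390:]=0
a=np.argwhere(rd)[:,::-1];r=cv2.minAreaRect(a.astype(np.float32));print(r,wray(r[0],211).round(1),wray(a.mean(0),211).round(1))
E
```

```text
t 29.4 p [588.3  36.8 297.6] yaw 94.1 F [ 0.1 -0.2 -0.4] g 0.805
[('scoop_grip', array([570.4,  32.8, 175.9]), 0.6), ('scoop_nose', array([515.1,  27.4,  64. ]), 0.7), ('bin_lug', array([492.8,  26.8,  87.7]), 0.9), ('ball_a', array([548.9,  47.8,  75.9]), 0.78), ('ball_a', array([530.8,  31.7,  77.3]), 0.71)]
((327.0, 221.0), (20.0, 4.0), 90.0) [569.6  41.7 211. ] [569.8  41.8 211. ]
```

View pics/w25.png

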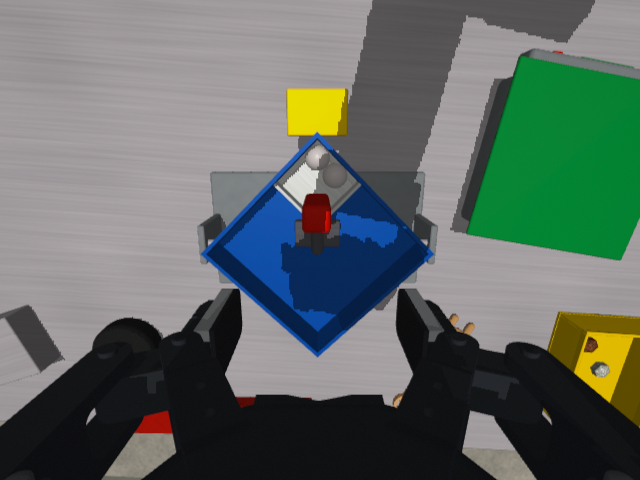

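```bash
python3 - <<'E'
from h import *
s,p,Rm=st()
P=capture('wrist')
M=np.array(P['mount']);K=np.array(P['intrinsics'])
def wray(uv,z):
    d=Rm@M[:3,:3]@np.linalg.inv(K)@np.array([*uv,1.]);o=Rm@M[:3,3]+p
    return o+d*(z-o[2])/d[2]
C=cv2.resize(P['pixels'][120:270,250:390],None,fx=4,fy=4);cv2.imwrite('pics/w25c.png',C[...,::-1])
for v in range(190,240,3): print(v,P['pixels'][v,310:326:5,0])
print(wray((316.5,221),211)); go((568.5,34.9,163,94.1))
E
```

```text
190 [215 110 113 113]
193 [80 81 81 81]
196 [81 81 81 82]
199 [81 81 81 81]
202 [90 90 90 90]
205 [107 106 107 107]
208 [109 109 109 109]
211 [109 109 109 108]
214 [108 108 108 108]
217 [106 108 107 107]
220 [106 107 107 107]
223 [106 106 106 159]
226 [106 105 105 196]
229 [ 93  94  93 156]
232 [44 40 37 44]
235 [42 39 38 42]
238 [44 39 38 44]
[571.87642847  34.22415171 211.        ]
t 29.7 p [590.6  36.6 295.8] yaw 94.1 F [0.3 0.2 0.2] g 0.799
(568.5, 34.9, 163, 94.1) -> [ 1.328e+01  2.210e+00 -1.000e-02] 0.01
```

View pics/w25c.png

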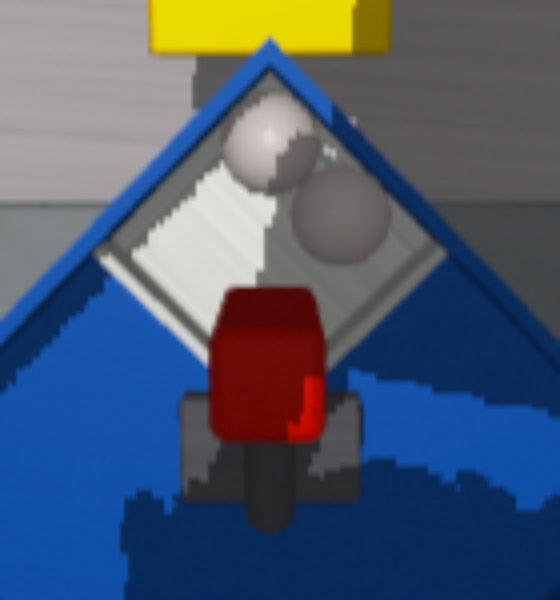

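Emit:
{"name": "send_rows", "arguments": {"rows": "0.8 2 2.2 -0.05 0; 0.8 5 2.2 -0.05 0; 0.8 8 2.2 -0.05 0; 0.8 11 2.2 -0.05 0; 0.8 12.8 2.2 -0.05 0; 0.8 13.3 2.2 -0.05 0; 0.5 13.3 2.2 -0.05 0; 0.35 13.3 2.2 -0.05 0; 0.3 13.3 2.2 -0.05 0; 0.25 13.3 2.2 -0.05 0; 0.2 13.3 2.2 -0.05 0; 0 13.3 2.2 -0.05 0", "grip_force": 40}}

```text
time_s: 30.9
eef_pos: [568.5, 34.1, 164.1]
ee_rot: [-0.482, 0.518, -0.482, -0.517]
force: [-0.7, -2.9, 6.6]
grip_width: 0.228
```

Emit:
{"name": "send_rows", "arguments": {"rows": "0 0 0 0 0; 0 0 0 0 0", "grip_force": 90}}

```text
time_s: 31.1
eef_pos: [568.4, 34.1, 164.2]
ee_rot: [-0.482, 0.518, -0.482, -0.517]
force: [-1.3, -3.6, 6.8]
grip_width: 0.222
```

```bash
python3 - <<'E'
from h import *
go()
P=capture('wrist');save(P,'w26')
E
```

```text
t 31.1 p [568.4  34.1 164.2] yaw 94.1 F [-1.3 -3.6  6.8] g 0.222
```

View pics/w26.png

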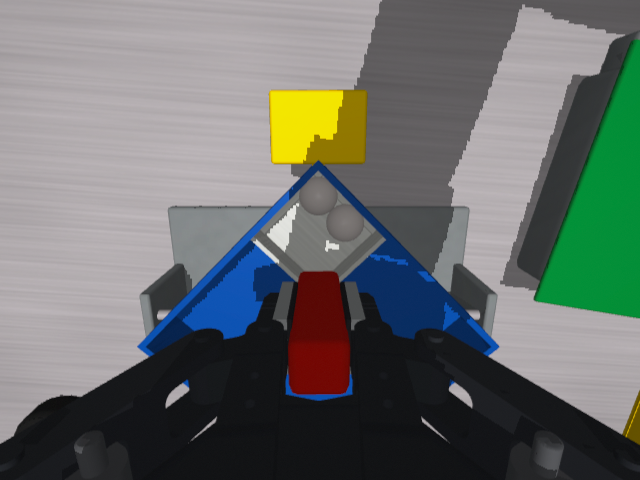

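Emit:
{"name": "send_rows", "arguments": {"rows": "0 -0.1 0 0 0; 0 -0.3 0 0 0; 0 -0.6 0 0 0; 0 -1 0 0 0; 0 -1.5 0 0 0; 0 -2 0 0 0; 0 -2.5 0 0 0; 0 -3 0 0 0; 0 -3.4 0 0 0; 0 -3.7 0 0 0; 0 -3.8 0 0 0"}}

```text
time_s: 32.25
eef_pos: [568.0, 34.7, 201.6]
ee_rot: [0.482, -0.518, 0.482, 0.518]
force: [1.2, -1.1, -4.1]
grip_width: 0.219
```

```bash
python3 - <<'E'
from h import *
go()
P=capture('wrist');save(P,'w27')
E
```

```text
t 32.25 p [568.   34.7 201.6] yaw 94.1 F [ 1.2 -1.1 -4.1] g 0.219
```

View pics/w27.png

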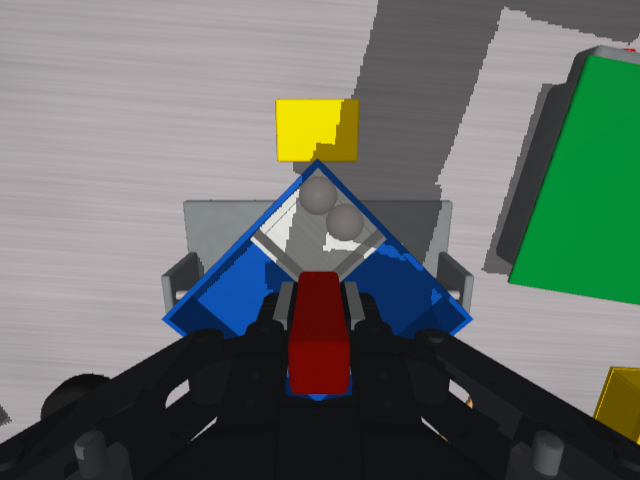

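Emit:
{"name": "send_rows", "arguments": {"rows": "0 -0.3 0 0 0; 0 -0.8 0 0 0; 0 -1.4 0 0 0; 0 -2 0 0 0; 0 -2.6 0 0 0; 0 -3.2 0 0 0; 0 -3.8 0 0 0; 0 -4.3 0 0 0; 0 -4.6 0 0 0; 0 -4.8 0 0 0; 0 -4.9 0 0 0"}}

```text
time_s: 33.4
eef_pos: [568.1, 34.6, 250.4]
ee_rot: [0.482, -0.518, 0.482, 0.518]
force: [0.3, -0.1, -3.1]
grip_width: 0.224
```

```bash
python3 - <<'E'
from h import *
go((521,314,250,94.1))
P=capture('wrist');save(P,'w28')
E
```

```text
t 33.4 p [568.1  34.6 250.4] yaw 94.1 F [ 0.3 -0.1 -3.1] g 0.224
(521, 314, 250, 94.1) -> [ 0.04  2.68 28.21] 0.01
```

View pics/w28.png

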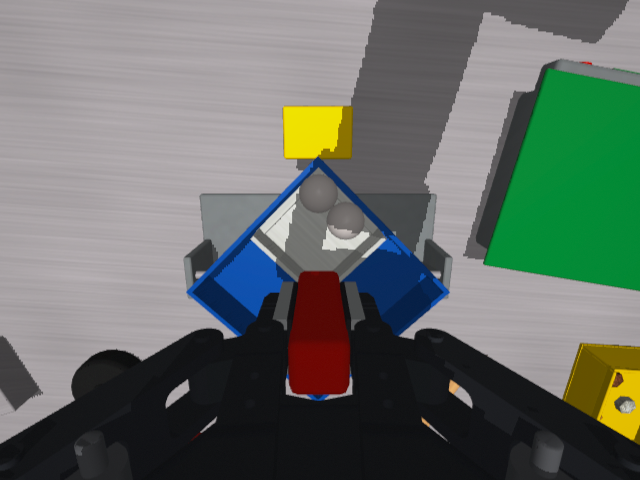

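Emit:
{"name": "send_rows", "arguments": {"rows": "0 0 0 0.2 0; 0 0 0.05 0.6 0; 0 0 0.1 1.2 0; 0 0 0.2 2 0; 0 0 0.3 3 0; 0 0 0.4 4.2 0; 0 0 0.5 5.6 0; 0 0 0.65 7 0; 0 0 0.8 8.4 0; 0 0 0.9 9.8 0; 0 0 1.05 11.2 0; 0 0 1.2 12.6 0"}}

```text
time_s: 34.65
eef_pos: [546.8, 160.6, 250.3]
ee_rot: [0.482, -0.518, 0.482, 0.518]
force: [-0.8, 0.3, -4.1]
grip_width: 0.222
```

Emit:
{"name": "send_rows", "arguments": {"rows": "0 0 0.15 1.4 0; 0 0 0.3 2.8 0; 0 0 0.4 4.2 0; 0 0 0.55 5.6 0; 0 0 0.7 7 0; 0 0 0.85 8.4 0; 0 0 0.95 9.8 0; 0 0 1.1 11.1 0; 0 0 1.2 12.3 0; 0 0 1.3 13.3 0; 0 0 1.4 14.1 0; 0 0 1.45 14.7 0"}}

```text
time_s: 35.85
eef_pos: [521.9, 305.6, 250.3]
ee_rot: [-0.482, 0.518, -0.482, -0.518]
force: [0.5, -0.0, -3.2]
grip_width: 0.222
```

Emit:
{"name": "send_rows", "arguments": {"rows": "0 0 0 0.3 0; 0 0 0.03 0.6 0; 0 0 0.03 0.8 0; 0 0 0.03 0.9 0; 0 0 0.03 0.9 0"}}

```text
time_s: 36.35
eef_pos: [521.1, 313.9, 250.3]
ee_rot: [-0.482, 0.518, -0.482, -0.518]
force: [-0.0, -0.1, -3.6]
grip_width: 0.219
```

```bash
python3 - <<'E'
from h import *
go((521,314,166,94.1))
P=capture('wrist');save(P,'w29')
P=capture('scene');save(P,'s29')
print([(t,np.round(d['location'],1),round(d['confidence'],2)) for t in ['scoop_grip','scoop_nose','scale_pan','ball_a'] for d in nets.spot_point(P,t)])
E
```

```text
t 36.35 p [521.1 313.9 250.3] yaw 94.1 F [-0.  -0.1 -3.6] g 0.219
(521, 314, 166, 94.1) -> [8.43 0.01 0.02] 0.01
[('scoop_grip', array([522.1, 313. , 264.5]), 0.92), ('scoop_nose', array([465. , 310.2, 147.7]), 0.95), ('scale_pan', array([524.6, 311.4,  61.1]), 0.98), ('scale_pan', array([510.9,  28.8,  61.9]), 0.22), ('ball_a', array([485.8, 312. , 163.3]), 0.57), ('ball_a', array([502.1, 336.6, 167.2]), 0.49)]
```

View pics/w29.png

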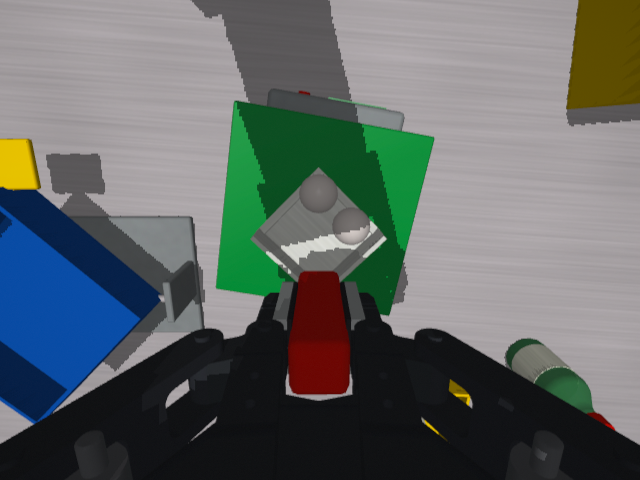

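View pics/s29.png

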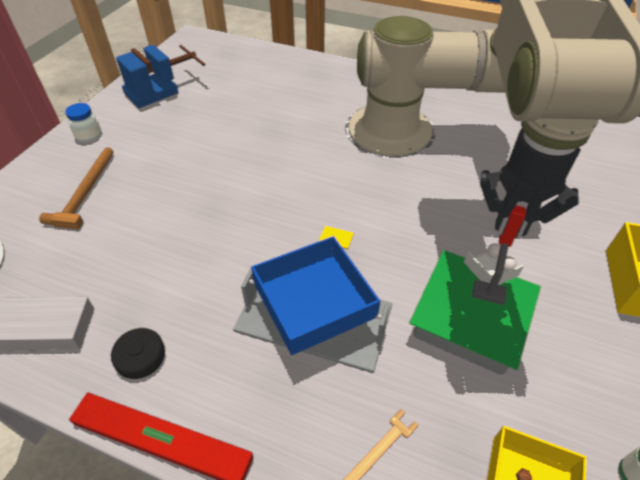

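Emit:
{"name": "send_rows", "arguments": {"rows": "0 0.4 -0.1 0 0; 0 1.2 -0.2 0 0; 0 2.2 -0.2 0 0; 0 3.4 -0.2 0 0; 0 4.6 -0.2 0 0; 0 5.8 -0.2 0 0; 0 6.8 -0.2 0 0; 0 7.5 -0.2 0 0; 0 7.9 -0.2 0 0; 0 8.1 -0.2 0 0; 0 8.2 -0.2 0 0; 0 8.2 -0.2 0 0"}}

```text
time_s: 37.85
eef_pos: [523.2, 314.1, 168.6]
ee_rot: [-0.482, 0.518, -0.481, -0.518]
force: [-0.1, -0.6, -3.7]
grip_width: 0.228
```

Emit:
{"name": "send_rows", "arguments": {"rows": "0 0.1 0 0 0; 0 0.2 0 0 0; 0 0.3 0 0 0; 0 0.4 0 0 0; 0 0.4 0 0 0"}}

```text
time_s: 38.35
eef_pos: [523.0, 314.0, 164.1]
ee_rot: [0.482, -0.518, 0.482, 0.518]
force: [-0.1, 0.3, -4.0]
grip_width: 0.22
```

Emit:
{"name": "send_rows", "arguments": {"rows": "0 0.1 0 0 0; 0 0.2 0 0 0; 0 0.2 0 0 0"}}

```text
time_s: 38.65
eef_pos: [523.0, 314.0, 162.1]
ee_rot: [0.482, -0.518, 0.482, 0.518]
force: [0.2, 0.4, -3.3]
grip_width: 0.224
```

Emit:
{"name": "send_rows", "arguments": {"rows": "0 0.1 0 0 0; 0 0.2 0 0 0; 0 0.2 0 0 0"}}

```text
time_s: 38.95
eef_pos: [523.3, 314.1, 160.7]
ee_rot: [-0.482, 0.518, -0.481, -0.518]
force: [0.4, -0.6, 0.2]
grip_width: 0.227
```

Emit:
{"name": "send_rows", "arguments": {"rows": "0 0 0 0 0; 0 0.1 0 0 0; 0 0.15 0 0 0; 0 0.15 0 0 0; 0.24 0.1 0 0 0; 0.25 0.1 0 0 0; 0.27 0.1 0 0 0; 0.3 0.1 0 0 0; 0.35 0.1 0 0 0; 0.45 0.1 0 0 0; 0.6 0.1 0 0 0; 0.8 0.1 0 0 0", "grip_force": 20}}

```text
time_s: 40.15
eef_pos: [523.1, 314.0, 159.3]
ee_rot: [0.482, -0.518, 0.482, 0.518]
force: [-0.6, 0.4, 0.0]
grip_width: 0.747
```

Emit:
{"name": "send_rows", "arguments": {"rows": "0.8 0 0 0 0; 0.8 0 0 0 0; 0.8 -1 0 0 0; 0.8 -3 0 0 0; 0.8 -6 0 0 0; 0.8 -10 0 0 0; 0.8 -13 0 0 0; 0.8 -14 0 0 0; 0.8 -14 0 0 0"}}

```text
time_s: 41.05
eef_pos: [523.3, 314.1, 300.6]
ee_rot: [-0.482, 0.518, -0.481, -0.517]
force: [-0.4, -0.1, 0.7]
grip_width: 0.804
```

```bash
python3 - <<'E'
from h import *
go()
P=capture('wrist');save(P,'w30')
print([(t,np.round(d['location'],1),round(d['confidence'],2)) for t in ['scoop_grip','scoop_nose','scale_pan','ball_a'] for d in nets.spot_point(P,t)])
P=capture('scene');save(P,'s30')
print([(t,np.round(d['location'],1),round(d['confidence'],2)) for t in ['scoop_grip','scoop_nose','scale_pan','ball_a'] for d in nets.spot_point(P,t)])
cv2.imwrite('pics/s30c.png',cv2.resize(P['pixels'][160:380,400:560],None,fx=2.7,fy=2.7)[...,::-1])
E
```

```text
t 41.05 p [523.3 314.1 300.6] yaw 94.1 F [-0.4 -0.1  0.7] g 0.804
[('scoop_grip', array([530.8, 313.8, 173.2]), 0.62), ('scoop_nose', array([468.9, 312.9,  62.8]), 0.76), ('ball_a', array([487.7, 313.9,  73.9]), 0.85), ('ball_a', array([510.2, 331.7,  75. ]), 0.62)]
[('scoop_grip', array([526.3, 315.1, 172.1]), 0.6), ('scoop_nose', array([467.7, 308.8,  58.7]), 0.58), ('scale_pan', array([521.9, 311.1,  60.7]), 0.58), ('ball_a', array([508.1, 336.9,  73.1]), 0.65), ('ball_a', array([488.4, 314.8,  73.6]), 0.56)]
```

View pics/w30.png

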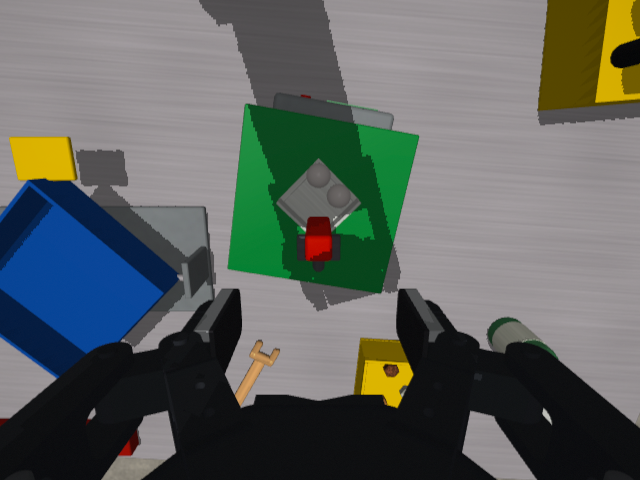

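View pics/s30c.png

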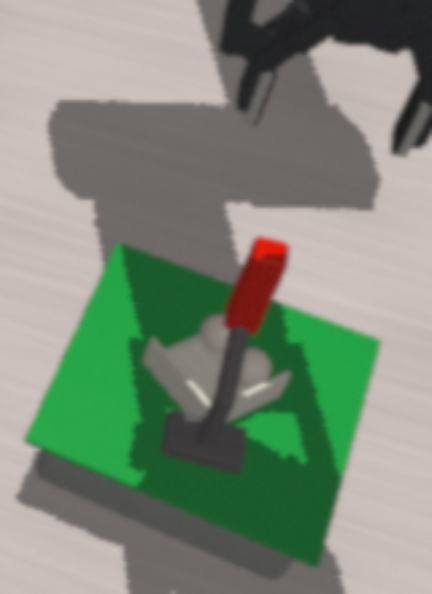

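Emit:
{"name": "send_rows", "arguments": {"rows": "0.8 0 0 0 0; 0.8 0 0 0 0; 0.8 0 0 0 0; 0.8 0 0 0 0"}}

```text
time_s: 41.95
eef_pos: [523.1, 314.0, 299.3]
ee_rot: [-0.482, 0.518, -0.482, -0.518]
force: [0.7, 0.3, -0.1]
grip_width: 0.799
```

```bash
python3 - <<'E'
from h import *
P=capture('wrist')
print([(np.round(d['location'],1),round(d['confidence'],2)) for d in nets.spot_point(P,'ball_a')])
go();print(workorder.finish_job())
E
```

```text
[(array([485.2, 312.1,  71.6]), 0.76), (array([510.4, 330. ,  77.4]), 0.59)]
t 42.05 p [523.1 314.  299.3] yaw 94.1 F [ 0.1 -0.2 -0.6] g 0.799
the job is handed in; nothing more can be done
None
```

I handed the job in at 42 s. The scoop stands released and upright on the green pan with both balls on its blade; no verdict is reported.

**How it went**
- I tipped the bin to its stop by the lug, and both balls rolled into the low corner.
- I picked up the scoop and tilted it in the grip against the pan's edge to match the bin floor. I then slid it into the corner under both balls.
- On the first lift the scoop was still nose-down, and one ball slid onto the nose. I lowered it again; the ball rolled back on, and I let go of the scoop there.
- I pressed the bin's far side down until it was nearly level (about 0.04 rad). I then regripped the scoop, lifted it upright with both balls and set it on the pan.

**Last checks**
- **Position:** the grip is about 5 mm from over the pan's centre, against 35 mm allowed. One wrist reading put it nearer 9 mm.
- **Height:** the grip is about 112 mm above the pan, which means the underside is on the pan.
- **Balls:** they lie about (-38, 0) and (-17, +20) mm from the grip, on the blade. Between the last two looks they moved less than the measuring error.
- **Robot:** the gripper is clear of everything, with no outside force on it. The fingers stayed well above the balls throughout.

**Less certain**
- I did not see any confirmation that step 1 (tipped, balls gathered) registered. The bin stayed tipped with the balls in the corner for several seconds before the scoop came near.
- The balls' stillness was judged only from repeated pictures.
- While tipping the bin against its stop, the shut fingers pressed on the lug with about 50 N. I took the 40 N limit to cover only the arm and gripper body.

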